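# Set out the pattern stamps in the telescoping stamp racks

## Robot

A 6-joint arm with a two-finger parallel gripper is mounted at the origin on the work surface. World frame = base frame: x ahead of the robot, y to its left, z up, the work surface at z = 0. Lengths are in mm, angles in rad, forces in N, time in s.
With the tool pointing down it reaches from about 275 to 975 mm from the base axis. Payload 8.4 kg.
Tool frame: the origin (TCP) lies between the finger pads; the fingertips stand 11 mm ahead of it and the grasp point (between the pads) lies 8 mm behind it; z points along the fingers, y is the line along which they close (so a half turn about z gives the same grasp; the last joint's range is limited). The gripper opens to 92 mm and grips with 3 to 60 N. Pads are 20 mm wide; open, the fingers measure 128 mm over their backs; the gripper's body (75 mm by 189 mm) begins 69 mm behind the grasp point.
Start: joints at [1.281, 0.353, 1.633, -0, 1.155, -0.002], TCP at [177.401, 599.297, 225.583] pointing down, gripper open.
Joint ranges: [-2.63, 2.63], [-0.92, 2.1], [0.06, 2.66], [-1.3, 4.44], [0, 2.69], [-3.02, 3.02]. Speed limits (rad/s): [2.22, 2.22, 2.79, 3.14, 3.14, 3.14].

## Interface

Orientations are given as a unit quaternion [w, x, y, z].
In Python, from plant import bot, get_image, trace, place_of gives the robot as it stands.
- The arm moves only by the tool step_arm, never from a script. Its argument "targets" is one flat list of numbers, 7 for each row, row after row: the shift along the world's x, y, z in cm, then the turn, a rotation vector about the world's x, y, z in degrees, then the opening, from 0 (shut) to 1 (fully open). A call has 1 to 8 rows; each row is the pose to reach, as a shift and turn from the pose commanded when the call began; what a row does not reach only later rows make up. A row lasts 1/10 s, in which the tool goes at most 50 mm and 8.59 degrees, less where a joint would pass 70% of its speed; a pose out of reach is approached as far as the arm can. A call with a gripper value outside its range is refused whole. The fingers move at their own pace and stop on an object; "grip_force" is the grip in N (left out, the last holds). Time passes only in rows, so rows that repeat a pose let the fingers close. It gives the time, the measured TCP pose, the force, the opening and the grip force at its end, in the units of the state.
- bot.sense(): the state, without advancing time (a new reading comes with each control period).
- get_image(name): name is "side" or "top" or "wrist"; returns a dict with "image" (420x560x3 uint8, red, green, blue), "intrinsics" (3x3 intrinsics, pixels), "eye" and "orientation" of the camera in the world; the wrist camera has in their place "tool_from_camera" (4x4, takes a point from camera to tool coordinates, whose origin is the TCP and whose axes are the flange's). Camera axes: x right, y down, z forward; pixel columns grow to the right and rows downward; lengths in mm; the calibration is good to about 2 mm. A picture is of the moment at which its call begins: read the wrist's pose just before it. There is no depth.
- bot.finish_job(): hands the job in; it is judged then, once.
Trained networks look in the newest picture that a camera, given by its name, has taken for a name from the list of things; names that differ only in an ending like _2 or _b are one class to them, and where a whole thing is asked for, a point or a joint stands for the part that bears it (a point fixed in the world has none). Each returns a list of dicts, best first, with "score" (0 to 1); they miss things now and then, are a little off and sometimes report something else, mostly with a low value. They report only what shows in the picture. A call takes as long as a camera call. They do not tell look-alikes from the thing itself.
- trace(query, camera): "mask" (420x560 bool, what is visible of it) and "at" ([column, row] in pixels, amid what is visible of it).
- place_of(query, camera): "at" ([column, row] in pixels: a listed point, or the origin of a listed thing).
The state is a dict: "time_s": time; "joints": joint angles; "joint_vel": joint speeds; "tau": joint torques, N m; "eef_pos": TCP position; "tcp_rot": TCP orientation; "contact_force": force on the tool from outside, world axes, zero at the start; "ft_torque": the same for the moment, N m; "gripper_width": finger opening in mm; "grip_force": force on a finger pad.
Only numpy, scipy, OpenCV 4.12 (cv2) and the standard library are available. Lean on these libraries where they do the work, as an engineer would, in place of code of your own. Each camera call takes 0.05 s, during which the arm holds its last target. There are 200 camera calls.

## Task

Get the beating bench ready: first pull both stamp trays out by their handles, each until the sprung button on its telescoping tube pops up through the next hole and locks it (stop there, do not force it past). Then set every pattern stamp that is on the bench upright and fully home in the nest of its own shape, let go of it, and leave the other things on the bench where they are.

Things in the scene. Friction and masses are not known exactly. Their poses are not given: they have to be found in the camera images.
- disc: Loose pattern stamp, about 0.2 kg (not always present): fired-clay foot, a round disc, 66 mm across, 16 mm thick, with an upright wooden grip block on top, centred on the origin: 40 mm along the stamp's x, 22 mm along its y, from z = 16 to 62 mm. Origin: centre of the underside below the grip; z up.
- square: Loose pattern stamp, about 0.2 kg (not always present): fired-clay foot, a square slab, 58 x 58 mm, 16 mm thick, with an upright wooden grip block on top, centred on the origin: 40 mm along the stamp's x, 22 mm along its y, from z = 16 to 62 mm. Origin: centre of the underside below the grip; z up.
- oblong: Loose pattern stamp, about 0.2 kg (not always present): fired-clay foot, an oblong slab, 38 mm along its x and 92 mm along its y, 16 mm thick, with an upright wooden grip block on top, centred on the origin: 40 mm along the stamp's x, 22 mm along its y, from z = 16 to 62 mm. Origin: centre of the underside below the grip; z up.
- cross: Loose pattern stamp, about 0.2 kg (not always present): fired-clay foot, a plus-shaped slab, 72 mm across both ways with arms 26 mm wide along its x and y, 16 mm thick, with an upright wooden grip block on top, centred on the origin: 40 mm along the stamp's x, 22 mm along its y, from z = 16 to 62 mm. Origin: centre of the underside below the grip; z up.
- tee: Loose pattern stamp, about 0.2 kg (not always present): fired-clay foot, a T-shaped slab: crossbar x 0 to +26 mm, y -36 to +36 mm; stem x -40 to 0 mm, y -13 to +13 mm, 16 mm thick, with an upright wooden grip block on top, centred on the origin: 40 mm along the stamp's x, 22 mm along its y, from z = 16 to 62 mm. Origin: centre of the underside below the grip; z up.
- triangle: Loose pattern stamp, about 0.2 kg (not always present): fired-clay foot, an equilateral triangular slab, sides 84 mm, origin at its centroid, one corner pointing along +y (48.5 mm from the origin), the side opposite at y = -24 mm, 16 mm thick, with an upright wooden grip block on top, centred on the origin: 40 mm along the stamp's x, 22 mm along its y, from z = 16 to 62 mm. Origin: centre of the underside below the grip; z up.
- nest_disc (a point): Centre of the nest for the disc stamp, on the floor of tray A. The nest is that stamp's outline with 2.5 mm clearance a side, fenced by dark wooden walls 12 mm high. The seated stamp's origin coincides with this point, and its x and y axes with this point's axes (any turn about z fits).
- nest_square (a point): Centre of the nest for the square stamp, on the floor of tray A. The nest is that stamp's outline with 2.5 mm clearance a side, fenced by dark wooden walls 12 mm high. The seated stamp's origin coincides with this point, and its x and y axes with this point's axes (or any quarter turn).
- nest_oblong (a point): Centre of the nest for the oblong stamp, on the floor of tray A. The nest is that stamp's outline with 2.5 mm clearance a side, fenced by dark wooden walls 12 mm high. The seated stamp's origin coincides with this point, and its x and y axes with this point's axes (or a half turn).
- nest_cross (a point): Centre of the nest for the cross stamp, on the floor of tray B. The nest is that stamp's outline with 2.5 mm clearance a side, fenced by dark wooden walls 12 mm high. The seated stamp's origin coincides with this point, and its x and y axes with this point's axes (or any quarter turn).
- nest_tee (a point): Centre of the nest for the tee stamp, on the floor of tray B. The nest is that stamp's outline with 2.5 mm clearance a side, fenced by dark wooden walls 12 mm high. The seated stamp's origin coincides with this point, and its x and y axes with this point's axes (one way only).
- nest_triangle (a point): Centre of the nest for the triangle stamp, on the floor of tray B. The nest is that stamp's outline with 2.5 mm clearance a side, fenced by dark wooden walls 12 mm high. The seated stamp's origin coincides with this point, and its x and y axes with this point's axes (or any third of a turn).
- trayA (a joint): How far tray A (round, square and oblong nests) is pulled out along -x of its points, m; its steel tube telescopes in a fixed aluminium tube behind it. Starts at 0 to 0.03, in no hole; slides stiffly (about 3 N) and stays where left. The next hole is at 0.065, play 1.5 mm either way, then the catch holds firmly; travel ends at 0.12. Plywood tray 310 x 116 mm, top 28 mm above the table.
- buttonA (a joint): Sprung brass button (14 mm across) on the inner tube of tray A: 0 while pressed under the outer tube's wall, about 0.010 m when popped up through a hole, which locks the tray. It lies 458 mm behind the handle, on the tray's centre line; popped, its top stands 6 mm above the outer tube, whose top is 43 mm above the table. Not to be handled.
- handleA (a point): Centre of tray A's handle: wooden bar 14 mm square, 90 mm long along this point's y, 55 mm above the table, 27 mm above the tray, on two posts 38 mm either side; pinch it from above, fingers before and behind. x points from the handle along the tray to the tube; the nests lie along +x at 66, 158 and 250 mm (disc, square, oblong).
- trayB (a joint): How far tray B (plus, T and triangular nests) is pulled out along -x of its points, m; its steel tube telescopes in a fixed aluminium tube behind it. Starts at 0 to 0.03, in no hole; slides stiffly (about 3 N) and stays where left. The next hole is at 0.065, play 1.5 mm either way, then the catch holds firmly; travel ends at 0.12. Plywood tray 310 x 116 mm, top 28 mm above the table.
- buttonB (a joint): Sprung brass button (14 mm across) on the inner tube of tray B: 0 while pressed under the outer tube's wall, about 0.010 m when popped up through a hole, which locks the tray. It lies 458 mm behind the handle, on the tray's centre line; popped, its top stands 6 mm above the outer tube, whose top is 43 mm above the table. Not to be handled.
- handleB (a point): Centre of tray B's handle: wooden bar 14 mm square, 90 mm long along this point's y, 55 mm above the table, 27 mm above the tray, on two posts 38 mm either side; pinch it from above, fingers before and behind. x points from the handle along the tray to the tube; the nests lie along +x at 66, 158 and 250 mm (cross, tee, triangle).
- bowl: Bystander, loose: small terracotta bowl, 90 mm across, 50 mm high. Leave it where it is.
- slip_cup: Bystander, loose: white cup, 72 mm across, 75 mm high. Leave it where it is.
- pot: Bystander, loose: small grey pot, 90 mm across, 85 mm high. Leave it where it is.
Things that resemble listed ones, but are neither listed nor needed, are in the scene too. What is shaped like the oblong but blue, purple or yellow is not meant.

How it is judged:
By the outcome, as a careful person would: the job done as asked, in the order asked, and still so for the second after the job is handed in, with the robot touching nothing.
Of disc, square, oblong, cross, tee, triangle only 4 to 6 are there at a start; the rules pass over those that are not, and their reading is None.
At some moment in a run one of disc, square, oblong, cross, tee, triangle may be knocked a few centimetres aside while the robot is not near it.
It also fails if it takes over 208 s, if anything falls off the work surface, if the arm or the gripper's body presses on something with over 40 N, if the wrist force passes 120 N, or if a joint passes its speed limit or range.

## Working session

There is one attempt and no reset: what is moved stays moved. The work goes in short steps, Python scripts to look and compute and a tool call to move; the robot and the scene stay as the last step left them, time stands still between calls to the robot, and variables do not carry over. Pictures are saved under pics/ and viewed, at most 14 in all, crops included, and the job is handed in when it is done.

Besides the shell and the picture viewer there is one more tool, called after "Request:" in YAML: its name, and indented under it one key for each argument. step_arm: Moves the arm, as the interface text tells. Its arguments: {"type":"object","properties":{"targets":{"type":"array"},"grip_force":{"type":"number"}},"required":["targets"]}

```bash
mkdir -p pics; ls; cat > h.py <<'E'
import numpy as np,cv2
from scipy.spatial.transform import Rotation as R
from plant import bot,get_image,trace,place_of
def q2r(q): return R.from_quat([q[1],q[2],q[3],q[0]]).as_matrix()
def cam(name):
    s=bot.sense(); d=get_image(name); K=np.array(d["intrinsics"])
    if name=="wrist":
        T=np.array(d["tool_from_camera"]); Rt=q2r(s["tcp_rot"])
        Rm=Rt@T[:3,:3]; e=Rt@T[:3,3]+np.array(s["eef_pos"])
    else:
        o=np.array(d["orientation"]); Rm=q2r(o) if o.size==4 else o; e=np.array(d["eye"])
    return d["image"],K,Rm,e
def ray(px,c,z):
    _,K,Rm,e=c; p=np.atleast_2d(np.asarray(px,float))
    v=(Rm@np.linalg.inv(K)@np.c_[p,np.ones(len(p))].T).T
    return e+v*((z-e[2])/v[:,2])[:,None]
def proj(P,c):
    _,K,Rm,e=c; q=(K@Rm.T@(np.atleast_2d(P)-e).T).T
    return q[:,:2]/q[:,2:]
def save(n,im): cv2.imwrite("pics/"+n,im[:,:,::-1])
E
python3 - <<'E'
from h import *
for n in("top","side"):
    c=cam(n); save(n+"0.png",c[0]); print(n,c[3].round(),c[2].round(2).tolist(),c[1][0,0])
    for q,z in [(x,0) for x in "disc square oblong cross tee triangle bowl slip_cup pot".split()]+[("nest_"+x,28) for x in "disc square oblong cross tee triangle".split()]+[("handleA",55),("handleB",55)]:
        print(q,[(round(float(r["score"]),2),np.round(r["at"]).tolist(),ray(r["at"],c,z)[0].round()[:2].tolist()) for r in place_of(q,n)[:3]])
E
```

```text
pics
top [ 375.   38. 1291.] [[0.01, -0.99, 0.14], [-1.0, -0.01, -0.0], [0.01, -0.14, -0.99]] 478.5891850809256
disc [(0.58, [434.0, 236.0], [485.0, -384.0])]
square [(0.62, [401.0, 260.0], [418.0, -291.0])]
oblong [(0.98, [290.0, 285.0], [349.0, 6.0]), (0.75, [204.0, 121.0], [797.0, 249.0]), (0.7, [114.0, 180.0], [625.0, 489.0])]
cross [(0.58, [407.0, 170.0], [665.0, -315.0]), (0.18, [402.0, 260.0], [420.0, -295.0])]
tee [(0.6, [184.0, 214.0], [535.0, 294.0])]
triangle [(0.61, [141.0, 239.0], [464.0, 407.0])]
bowl [(0.71, [168.0, 174.0], [646.0, 343.0])]
slip_cup [(0.76, [447.0, 190.0], [612.0, -422.0])]
pot [(0.88, [409.0, 172.0], [660.0, -320.0])]
nest_disc [(0.9, [338.0, 214.0], [538.0, -119.0])]
nest_square [(0.66, [341.0, 180.0], [629.0, -127.0])]
nest_oblong [(0.71, [337.0, 148.0], [718.0, -119.0])]
nest_cross [(0.85, [257.0, 199.0], [574.0, 96.0]), (0.58, [141.0, 240.0], [461.0, 399.0]), (0.55, [252.0, 168.0], [660.0, 113.0])]
nest_tee [(0.72, [251.0, 168.0], [659.0, 115.0]), (0.57, [448.0, 193.0], [600.0, -415.0]), (0.26, [141.0, 240.0], [462.0, 400.0])]
nest_triangle [(0.9,
[... 591 characters left out ...]
 296.0])]
triangle [(0.87, [182.0, 174.0], [463.0, 412.0])]
bowl [(0.81, [243.0, 156.0], [658.0, 353.0])]
slip_cup [(0.68, [436.0, 333.0], [621.0, -416.0])]
pot [(0.76, [410.0, 292.0], [662.0, -312.0])]
nest_disc []
nest_square [(0.96, [346.0, 244.0], [633.0, -126.0]), (0.24, [219.0, 183.0], [515.0, 276.0])]
nest_oblong [(0.69, [372.0, 225.0], [731.0, -126.0])]
nest_cross [(0.67, [267.0, 208.0], [559.0, 106.0])]
nest_tee [(0.77, [293.0, 190.0], [658.0, 109.0])]
nest_triangle [(0.85, [317.0, 178.0], [746.0, 100.0]), (0.32, [246.0, 211.0], [508.0, 134.0])]
handleA [(0.58, [297.0, 275.0], [464.0, -125.0]), (0.19, [321.0, 261.0], [534.0, -133.0])]
handleB [(0.81, [249.0, 212.0], [497.0, 106.0])]
```

View pics/top0.png

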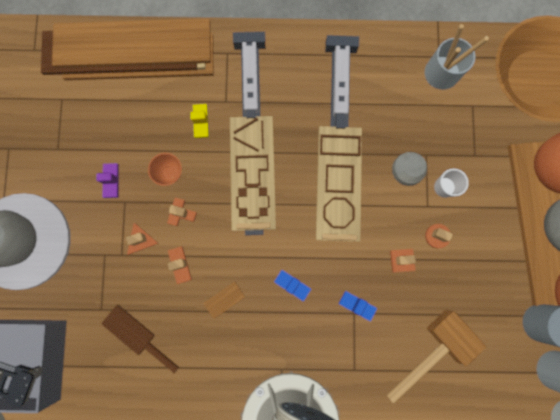

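View pics/side0.png

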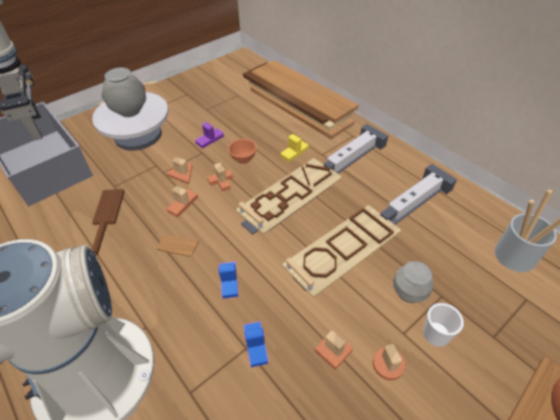

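```bash
python3 - <<'E'
from h import *
a=cv2.imread("pics/top0.png"); s=cv2.imread("pics/side0.png")
A=cv2.resize(a[185:285,110:280],None,fx=4.5,fy=4.5,interpolation=cv2.INTER_CUBIC)
B=cv2.resize(a[30:250,225:365],None,fx=4.2,fy=2.6,interpolation=cv2.INTER_CUBIC)
cv2.imwrite("pics/a.png",A); 
B=cv2.resize(a[30:250,225:365],None,fx=2.7,fy=2.7,interpolation=cv2.INTER_CUBIC)
C=cv2.resize(s[150:300,150:420],None,fx=1.5,fy=1.5,interpolation=cv2.INTER_CUBIC)
cv2.imwrite("pics/b.png",np.hstack([B,cv2.copyMakeBorder(C,0,B.shape[0]-C.shape[0],0,0,0)]))
print(cv2.imread("pics/b.png").shape)
E
```

```text
(594, 783, 3)
```

View pics/a.png

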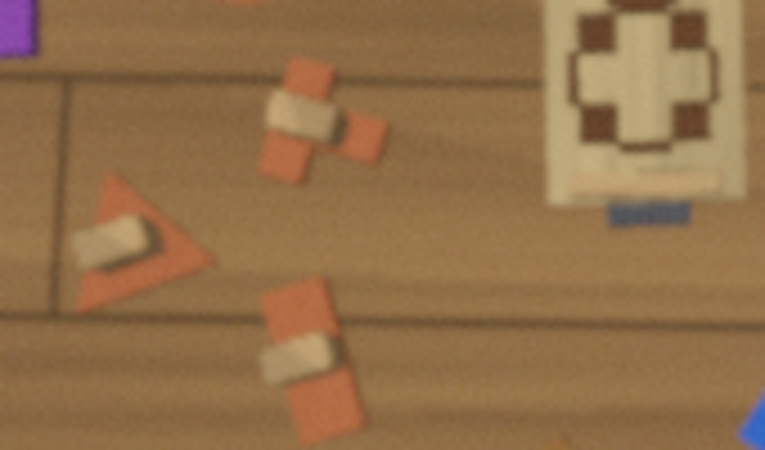

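View pics/b.png

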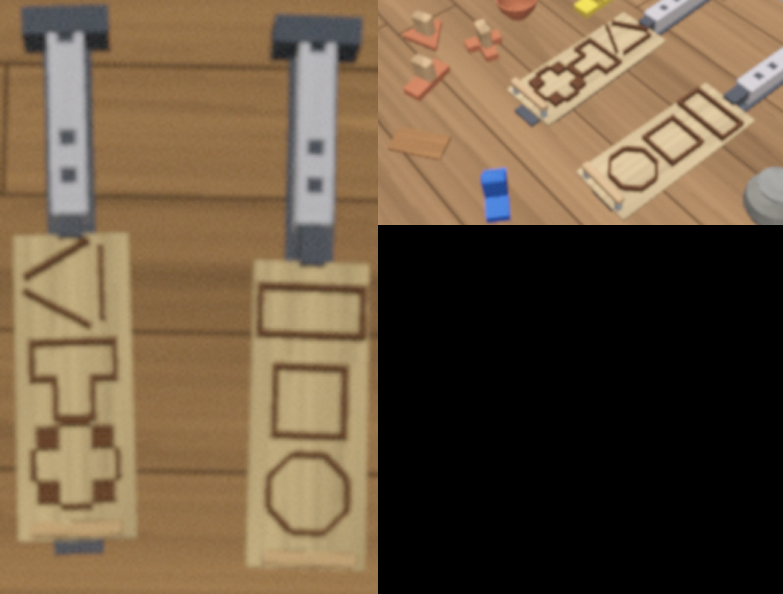

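```bash
python3 - <<'E'
from h import *
c=cam("top")
f=lambda pts:np.array(pts)/2.7+[225,30]
for n,cor,h,hol in (("B",[(13,235),(129,233),(136,540),(17,542)],(77,526),[(67,136),(68,175)]),("A",[(253,262),(370,265),(366,570),(247,567)],(307,557),[(315,147),(315,185)])):
    P=ray(f(cor),c,28)[:,:2]; H=ray(f([h]),c,62)[:,:2]; L=ray(f(hol),c,43)[:,:2]
    u=(P[0]+P[1]-P[2]-P[3]); print(n,P.round(),"size",np.linalg.norm(P[0]-P[1]),np.linalg.norm(u)/2,"yaw",np.degrees(np.arctan2(u[1],u[0])),"centre",P.mean(0),"handle",H,"holes",L,np.linalg.norm(L-H,axis=1))
print(bot.sense()["tcp_rot"], c[0].shape)
E
```

```text
B [[800. 175.]
 [804.  58.]
 [492.  46.]
 [489. 163.]] size 117.5561034864558 312.2360330529758 yaw 2.2823002341439693 centre [646.45552816 110.51720208] handle [[501.73289612 102.3831826 ]] holes [[900.28311412 122.19893455]
 [859.04677822 120.24148703]] [399.04252944 357.7598767 ]
A [[ 776.  -68.]
 [ 775. -186.]
 [ 466. -179.]
 [ 467.  -63.]] size 118.38726714167566 308.63577606926833 yaw -1.1107388641400449 centre [ 621.07070931 -124.075949  ] handle [[ 475.28385947 -117.29587366]] holes [[ 892.69266387 -129.07536543]
 [ 852.53469781 -128.91805411]] [417.57498299 377.42982143]
[-6.82515099e-06  1.43389682e-01  9.89666306e-01 -2.78733438e-05] (420, 560, 3)
```

Request:
step_arm:
  targets: [32.5, -49.6, -2, 0, 0, -71.2, 0.4, 32.5, -49.6, -2, 0, 0, -71.2, 0.4, 32.5, -49.6, -2, 0, 0, -71.2, 0.4, 32.5, -49.6, -2, 0, 0, -71.2, 0.4, 32.5, -49.6, -2, 0, 0, -71.2, 0.4, 32.5, -49.6, -2, 0, 0, -71.2, 0.4, 32.5, -49.6, -2, 0, 0, -71.2, 0.4, 32.5, -49.6, -2, 0, 0, -71.2, 0.4]

```text
time_s: 2.65
eef_pos: [397.4, 263.2, 212.4]
tcp_rot: [0.0, 0.679, 0.734, 0.0]
contact_force: [0.6, 0.3, 1.0]
gripper_width: 36.8
grip_force: 0.0
```

Request:
step_arm:
  targets: [10.4, -16.1, -1.2, 0, 0, -2.1, 0.4, 10.4, -16.1, -1.2, 0, 0, -2.1, 0.4, 10.4, -16.1, -1.2, 0, 0, -2.1, 0.4, 10.4, -16.1, -1.2, 0, 0, -2.1, 0.4, 10.4, -16.1, -1.2, 0, 0, -2.1, 0.4, 10.4, -16.1, -1.2, 0, 0, -2.1, 0.4, 10.4, -16.1, -1.2, 0, 0, -2.1, 0.4]

```text
time_s: 3.35
eef_pos: [499.9, 104.5, 200.1]
tcp_rot: [-0.0, 0.69, 0.723, -0.0]
contact_force: [-0.6, 0.3, 0.4]
gripper_width: 36.9
grip_force: 0.0
```

```bash
python3 - <<'E'
from h import *
s=bot.sense();print(s["eef_pos"],s["tcp_rot"])
c=cam("wrist"); save("w1.png",c[0]); print(c[3],c[2].round(2).tolist())
for q,z in (("handleB",55),("nest_cross",28),("nest_tee",28),("nest_triangle",28)):
    print(q,[(round(float(r["score"]),2),np.round(r["at"]).tolist(),ray(r["at"],c,z)[0].round(1)[:2].tolist()) for r in place_of(q,"wrist")[:2]])
E
```

```text
[499.93614082 104.54487959 200.06818415] [-2.52925344e-04  6.90429152e-01  7.23399970e-01 -8.06493861e-05]
[496.77766034 172.49755032 358.19452453] [[1.0, 0.05, 0.01], [0.05, -0.97, -0.25], [-0.0, 0.25, -0.97]]
handleB [(0.79, [277.0, 212.0], [500.9, 99.6])]
nest_cross [(0.96, [330.0, 202.0], [561.6, 107.1])]
nest_tee [(0.56, [413.0, 204.0], [654.7, 110.0])]
nest_triangle [(0.85, [498.0, 202.0], [750.4, 117.0]), (0.68, [247.0, 384.0], [472.6, -145.3])]
```

View pics/w1.png

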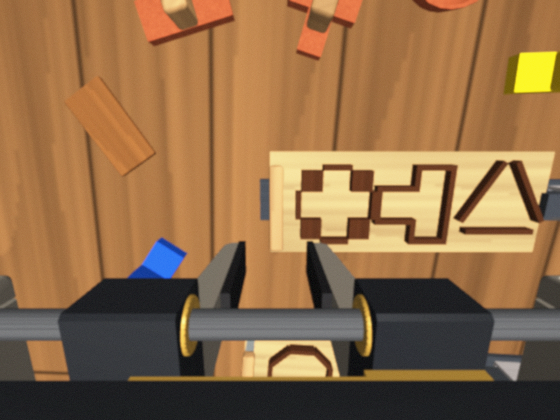

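```bash
python3 - <<'E'
from h import *
c=cam("wrist")
print(ray([(277.5,165),(277.5,250),(277.5,207.5)],c,62).round(1)); print(ray([(272,151),(272,252),(532,251),(552,151)],c,28).round(1))
E
```

```text
[[499.7 148.9  62. ]
 [504.1  60.1  62. ]
 [501.8 106.1  62. ]]
[[493.3 160.9  28. ]
 [498.6  44.4  28. ]
 [804.7  60.5  28. ]
 [796.5 175.6  28. ]]
```

Request:
step_arm:
  targets: [0.2, 0, -5, 0, 0, 0, 0.4, 0.2, 0, -10, 0, 0, 0, 0.4, 0.2, 0, -14.6, 0, 0, 0, 0.4, 0.2, 0, -14.6, 0, 0, 0, 0.4, 0.2, 0, -14.6, 0, 0, 0, 0.1, 0.2, 0, -14.6, 0, 0, 0, 0.05, 0.2, 0, -14.6, 0, 0, 0, 0.05, 0.2, 0, -14.6, 0, 0, 0, 0.05]
  grip_force: 15

```text
time_s: 4.45
eef_pos: [502.8, 104.2, 56.2]
tcp_rot: [0.0, 0.691, 0.723, 0.001]
contact_force: [-5.3, 0.4, 9.4]
gripper_width: 14.1
grip_force: 15.0
```

Request:
step_arm:
  targets: [-0.5, 0, 0.2, 0, 0, 0, 0.05, -1, -0.05, 0.2, 0, 0, 0, 0.05, -1.5, -0.07, 0.2, 0, 0, 0, 0.05, -2, -0.1, 0.2, 0, 0, 0, 0.05, -2.5, -0.12, 0.2, 0, 0, 0, 0.05, -3, -0.14, 0.2, 0, 0, 0, 0.05, -3.5, -0.16, 0.2, 0, 0, 0, 0.05, -4, -0.19, 0.2, 0, 0, 0, 0.05]

```text
time_s: 5.25
eef_pos: [464.2, 102.5, 57.0]
tcp_rot: [0.001, 0.691, 0.723, 0.002]
contact_force: [5.9, 2.0, -12.8]
gripper_width: 13.7
grip_force: 15.0
```

```bash
cat > hole.py <<'E'
from h import *
import sys
t=sys.argv[1]; s=bot.sense(); print(s["eef_pos"],s["contact_force"])
c=cam("top"); im=c[0]
for q in ("button"+t,"handle"+t):
    print(q,[(round(float(r["score"]),2),np.round(r["at"],1).tolist(),ray(r["at"],c,47 if q[0]=="b" else 55)[0].round(1)[:2].tolist()) for r in place_of(q,"top")[:2]])
E
python3 hole.py B
```

```text
[464.23252954 102.46614101  57.00811445] [  5.89520297   1.9598493  -12.82447104]Traceback (most recent call last):
  File "hole.py", line 6, in <module>
    print(q,[(round(float(r["score"]),2),np.round(r["at"],1).tolist(),ray(r["at"],c,47 if q[0]=="b" else 55)[0].round(1)[:2].tolist()) for r in place_of(q,"top")[:2]])
                                                                                                                                                ~~~~~~~~^^^^^^^^^
ValueError: it knows: bowl, cross, disc, handleA, handleB, nest_cross, nest_disc, nest_oblong, nest_square, nest_tee, nest_triangle, oblong, pot, slip_cup, square, tee, triangle
```

Request:
step_arm:
  targets: [-0.2, -0.01, -0.1, 0, 0, 0, 0.05, -0.4, -0.02, -0.1, 0, 0, 0, 0.05, -0.6, -0.03, -0.1, 0, 0, 0, 0.05, -0.8, -0.04, -0.1, 0, 0, 0, 0.05, -1, -0.05, -0.1, 0, 0, 0, 0.05, -1.2, -0.06, -0.1, 0, 0, 0, 0.05, -1.4, -0.07, -0.1, 0, 0, 0, 0.05, -1.4, -0.07, -0.1, 0, 0, 0, 0.05]

```text
time_s: 6.1
eef_pos: [451.3, 101.9, 56.9]
tcp_rot: [0.002, 0.691, 0.723, 0.002]
contact_force: [3.9, 1.3, 6.7]
gripper_width: 13.7
grip_force: 15.0
```

```bash
sed -i '/place_of(q,/d;/^for q/d' hole.py; cat >> hole.py <<'E'
s_=(52,82) if 0 else None
n=sys.argv[2]
y0,x0=(40,225) if t=="B" else (40,320)
save(n,cv2.resize(im[y0:y0+100,x0:x0+60],None,fx=5,fy=5,interpolation=cv2.INTER_CUBIC))
E
python3 hole.py B hb1.png; python3 - <<'E'
from h import *
c=cam("wrist"); print(place_of("handleB","wrist"))
E
```

```text
[451.30417527 101.87951902  56.88468683] [3.92938725 1.29534324 6.71641987]
[{'at': [276.4, 265.2], 'score': 0.63}]
```

Request:
step_arm:
  targets: [-0.1, 0, 0, 0, 0, 0, 0.05, -0.2, -0.01, 0, 0, 0, 0, 0.05, -0.3, -0.01, 0, 0, 0, 0, 0.05, -0.4, -0.02, 0, 0, 0, 0, 0.05, -0.4, -0.02, 0, 0, 0, 0, 0.05]

```text
time_s: 6.75
eef_pos: [447.5, 101.7, 56.9]
tcp_rot: [0.002, 0.691, 0.723, 0.003]
contact_force: [4.0, 1.6, 7.3]
gripper_width: 13.7
grip_force: 15.0
```

Request:
step_arm:
  targets: [-0.1, 0, 0, 0, 0, 0, 0.05, -0.2, -0.01, 0, 0, 0, 0, 0.05, -0.3, -0.01, 0, 0, 0, 0, 0.05, -0.3, -0.01, 0, 0, 0, 0, 0.05]

```text
time_s: 7.15
eef_pos: [444.0, 101.6, 56.9]
tcp_rot: [0.001, 0.691, 0.723, 0.002]
contact_force: [1.7, 1.6, 9.6]
gripper_width: 13.8
grip_force: 15.0
```

Request:
step_arm:
  targets: [-0.1, 0, 0, 0, 0, 0, 0.05, -0.2, -0.01, 0, 0, 0, 0, 0.05, -0.2, -0.01, 0, 0, 0, 0, 0.05]

```text
time_s: 7.45
eef_pos: [441.7, 101.4, 56.9]
tcp_rot: [0.001, 0.691, 0.723, 0.002]
contact_force: [2.1, 1.7, 10.1]
gripper_width: 14.1
grip_force: 15.0
```

```bash
python3 hole.py B hb2.png; python3 - <<'E'
import cv2,numpy as np
cv2.imwrite("pics/hb12.png",np.hstack([cv2.imread(f"pics/hb{i}.png") for i in(1,2)]))
E
```

```text
[441.74384031 101.43705537  56.85779575] [ 2.10020598  1.71598444 10.07466613]
```

View pics/hb12.png

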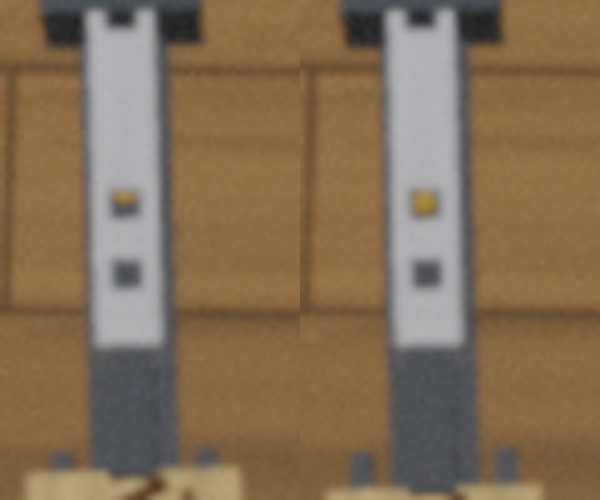

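Request:
step_arm:
  targets: [-0.1, 0, 0, 0, 0, 0, 0.05, -0.15, -0.01, 0, 0, 0, 0, 0.05, -0.15, -0.01, 0, 0, 0, 0, 0.05]

```text
time_s: 7.8
eef_pos: [440.9, 101.4, 56.9]
tcp_rot: [0.002, 0.691, 0.723, 0.002]
contact_force: [4.7, 1.6, 7.5]
gripper_width: 13.8
grip_force: 15.0
```

```bash
python3 - <<'E'
from h import *
c=cam("top"); save("t2.png",c[0])
c2=cam("side"); save("s2.png",c2[0])
for n,cc,z in(("top",c,47),("side",c2,47)):
    h=cv2.cvtColor(cc[0],cv2.COLOR_RGB2HSV); m=(h[...,0]>15)&(h[...,0]<30)&(h[...,1]>110)&(h[...,2]>110)
    p=proj([900,122,45],cc)[0]; yy,xx=np.where(m); k=np.hypot(xx-p[0],yy-p[1])<9
    print(n,p,k.sum(),xx[k].mean(),yy[k].mean(),ray([(xx[k].mean(),yy[k].mean())],cc,47))
E
```

```text
top [249.84317437  80.17586683] 13 249.3846153846154 80.38461538461539 [[898.54031444 123.10136308  47.        ]]
side [348.47726871 148.00452123] 0 nan nan [[nan nan nan]]<stdin>:7: RuntimeWarning: Mean of empty slice.
  ret = ret.dtype.type(ret / rcount)
```

Request:
step_arm:
  targets: [-0.1, 0, 0, 0, 0, 0, 0.05, -0.15, -0.01, 0, 0, 0, 0, 0.05, -0.15, -0.01, 0, 0, 0, 0, 0.05]

```text
time_s: 8.2
eef_pos: [440.6, 101.4, 56.9]
tcp_rot: [0.002, 0.69, 0.723, 0.003]
contact_force: [8.3, 1.2, 1.5]
gripper_width: 13.8
grip_force: 15.0
```

```bash
python3 - <<'E'
import cv2,numpy as np
s=cv2.imread("pics/s2.png")
cv2.imwrite("pics/s2c.png",cv2.resize(s[120:180,310:400],None,fx=6,fy=6,interpolation=cv2.INTER_CUBIC))
E
```

```text
(no output)
```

View pics/s2c.png

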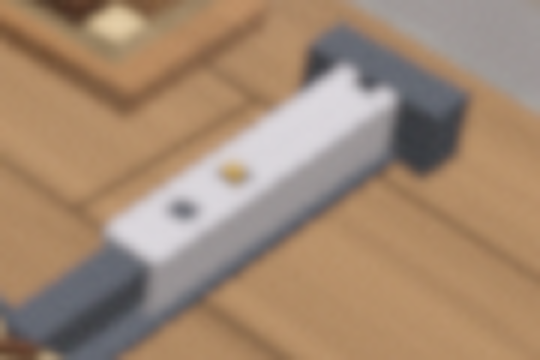

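Request:
step_arm:
  targets: [0.2, 0, 0, 0, 0, 0, 0.05, 0.2, 0, 0, 0, 0, 0, 0.35, 0.2, 0, 0, 0, 0, 0, 0.35, 0.2, 0, 4, 0, 0, 0, 0.35, 0.2, 0, 9, 0, 0, 0, 0.4, 0.2, 0, 14.4, 0, 0, 0, 0.4, 0.2, 0, 14.4, 0, 0, 0, 0.4]

```text
time_s: 8.9
eef_pos: [441.3, 101.3, 204.7]
tcp_rot: [0.002, 0.691, 0.723, 0.004]
contact_force: [0.6, -1.1, -1.2]
gripper_width: 36.7
grip_force: 0.0
```

Request:
step_arm:
  targets: [3.5, -21.9, 0, 0, 0, -3.8, 0.4, 3.5, -21.9, 0, 0, 0, -3.8, 0.4, 3.5, -21.9, 0, 0, 0, -3.8, 0.4, 3.5, -21.9, 0, 0, 0, -3.8, 0.4, 3.5, -21.9, 0, 0, 0, -3.8, 0.4, 3.5, -21.9, 0, 0, 0, -3.8, 0.4, 3.5, -21.9, 0, 0, 0, -3.8, 0.4]

```text
time_s: 9.6
eef_pos: [472.6, -118.0, 198.4]
tcp_rot: [-0.001, 0.715, 0.699, -0.0]
contact_force: [0.1, 0.4, -0.1]
gripper_width: 36.9
grip_force: 0.0
```

```bash
python3 - <<'E'
from h import *
s=bot.sense();print(s["eef_pos"],s["tcp_rot"])
c=cam("wrist"); save("w2.png",c[0])
for q,z in (("handleA",62),("nest_disc",28),("nest_square",28),("nest_oblong",28)):
    print(q,[(round(float(r["score"]),2),np.round(r["at"]).tolist(),ray(r["at"],c,z)[0].round(1)[:2].tolist()) for r in place_of(q,"wrist")[:2]])
E
```

```text
[ 472.5959128  -118.03616891  198.35850408] [-9.01953158e-04  7.14665672e-01  6.99465531e-01 -3.67474752e-04]
handleA [(0.67, [276.0, 208.0], [472.8, -117.4])]
nest_disc [(0.81, [338.0, 201.0], [542.4, -118.3])]
nest_square [(0.77, [416.0, 206.0], [629.9, -125.4])]
nest_oblong [(0.62, [502.0, 206.0], [727.5, -127.4]), (0.23, [276.0, 209.0], [472.9, -125.5])]
```

View pics/w2.png

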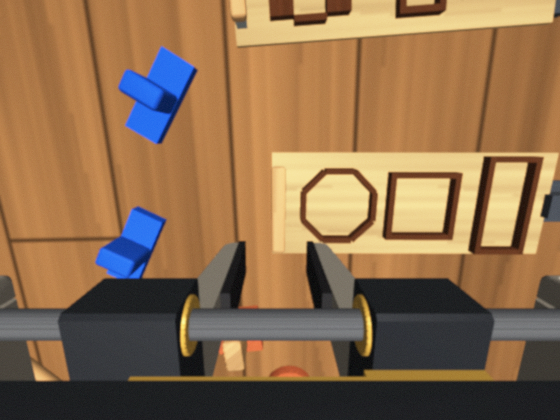

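Request:
step_arm:
  targets: [0.3, 0, -5, 0, 0, 0, 0.4, 0.3, 0, -10, 0, 0, 0, 0.4, 0.3, 0, -14.3, 0, 0, 0, 0.4, 0.3, 0, -14.3, 0, 0, 0, 0.4, 0.3, 0, -14.3, 0, 0, 0, 0.1, 0.3, 0, -14.3, 0, 0, 0, 0.05, 0.3, 0, -14.3, 0, 0, 0, 0.05, 0.3, 0, -14.3, 0, 0, 0, 0.05]

```text
time_s: 10.65
eef_pos: [476.0, -118.0, 56.6]
tcp_rot: [-0.0, 0.714, 0.7, -0.0]
contact_force: [-2.8, 2.0, 3.1]
gripper_width: 14.0
grip_force: 15.0
```

Request:
step_arm:
  targets: [-0.5, 0.01, 0, 0, 0, 0, 0.05, -1, 0.02, 0, 0, 0, 0, 0.05, -1.5, 0.03, 0, 0, 0, 0, 0.05, -2, 0.04, 0, 0, 0, 0, 0.05, -2.4, 0.05, 0, 0, 0, 0, 0.05, -2.7, 0.06, 0, 0, 0, 0, 0.05, -3, 0.06, 0, 0, 0, 0, 0.05, -3, 0.06, 0, 0, 0, 0, 0.05]

```text
time_s: 11.45
eef_pos: [447.6, -117.4, 56.6]
tcp_rot: [0.001, 0.714, 0.7, 0.001]
contact_force: [3.2, 4.4, -2.2]
gripper_width: 13.7
grip_force: 15.0
```

```bash
cat > gold.py <<'E'
from h import *
import sys
c=cam("top"); P=[900,122,45] if sys.argv[1]=="B" else [892.7,-129,45]
h=cv2.cvtColor(c[0],cv2.COLOR_RGB2HSV); m=(h[...,0]>15)&(h[...,0]<30)&(h[...,1]>110)&(h[...,2]>110)
p=proj(P,c)[0]; yy,xx=np.where(m); k=np.hypot(xx-p[0],yy-p[1])<9
print(p,k.sum(),xx[k].mean() if k.any() else 0,yy[k].mean() if k.any() else 0)
E
python3 gold.py A
```

```text
[341.7361527   84.15312723] 1 350.0 87.0
```

Request:
step_arm:
  targets: [-0.2, 0, 0, 0, 0, 0, 0.05, -0.4, 0.01, 0, 0, 0, 0, 0.05, -0.6, 0.01, 0, 0, 0, 0, 0.05, -0.8, 0.02, 0, 0, 0, 0, 0.05, -0.8, 0.02, 0, 0, 0, 0, 0.05]

```text
time_s: 12.0
eef_pos: [439.8, -117.2, 56.6]
tcp_rot: [0.001, 0.714, 0.7, 0.001]
contact_force: [3.6, 5.8, -3.0]
gripper_width: 13.8
grip_force: 15.0
```

```bash
python3 gold.py A
```

```text
[341.7361527   84.15312723] 13 343.46153846153845 83.61538461538461
```

Request:
step_arm:
  targets: [-0.1, 0, 0, 0, 0, 0, 0.05, -0.2, 0, 0, 0, 0, 0, 0.05, -0.3, 0, 0, 0, 0, 0, 0.05, -0.3, 0, 0, 0, 0, 0, 0.05]

```text
time_s: 12.45
eef_pos: [436.4, -117.1, 56.6]
tcp_rot: [0.001, 0.714, 0.7, 0.001]
contact_force: [1.7, 4.6, -0.6]
gripper_width: 13.9
grip_force: 15.0
```

```bash
python3 gold.py A
```

```text
[341.7361527   84.15312723] 17 343.0 83.88235294117646
```

Request:
step_arm:
  targets: [-0.1, 0, 0, 0, 0, 0, 0.05, -0.15, 0, 0, 0, 0, 0, 0.05, -0.15, 0, 0, 0, 0, 0, 0.05]

```text
time_s: 12.8
eef_pos: [434.9, -117.1, 56.6]
tcp_rot: [0.001, 0.714, 0.7, 0.001]
contact_force: [1.7, 4.9, -0.5]
gripper_width: 14.0
grip_force: 15.0
```

Request:
step_arm:
  targets: [-0.1, 0, 0, 0, 0, 0, 0.05, -0.15, 0, 0, 0, 0, 0, 0.05, -0.15, 0, 0, 0, 0, 0, 0.05]

```text
time_s: 13.1
eef_pos: [434.0, -117.1, 56.6]
tcp_rot: [0.001, 0.714, 0.7, 0.001]
contact_force: [4.4, 7.0, -2.2]
gripper_width: 13.7
grip_force: 15.0
```

Request:
step_arm:
  targets: [-0.1, 0, 0, 0, 0, 0, 0.05, -0.15, 0, 0, 0, 0, 0, 0.05, -0.15, 0, 0, 0, 0, 0, 0.05]

```text
time_s: 13.4
eef_pos: [433.7, -117.1, 56.7]
tcp_rot: [0.002, 0.715, 0.7, 0.002]
contact_force: [9.0, 8.8, -8.8]
gripper_width: 14.0
grip_force: 15.0
```

```bash
python3 gold.py A
```

```text
[341.7361527   84.15312723] 14 342.7142857142857 84.0
```

Request:
step_arm:
  targets: [0.2, 0, 0, 0, 0, 0, 0.05, 0.2, 0, 0, 0, 0, 0, 0.35, 0.2, 0, 0, 0, 0, 0, 0.35, 0.2, 0, 4, 0, 0, 0, 0.35, 0.2, 0, 9, 0, 0, 0, 0.4, 0.2, -1, 14, 0, 0, 0, 0.7, 1, -6, 15, 0, 0, 0, 0.7, 1.5, -11, 15, 0, 0, 0, 0.7]

```text
time_s: 14.25
eef_pos: [447.6, -226.9, 209.6]
tcp_rot: [0.003, 0.713, 0.701, 0.001]
contact_force: [1.6, -0.3, -0.4]
gripper_width: 58.8
grip_force: 0.0
```

Request:
step_arm:
  targets: [0, -16, 0, 0, 0, 0, 0.7, 0, -16, 0, 0, 0, 0, 0.7, 0, -16, 0, 0, 0, 0, 0.7, 0, -16, 0, 0, 0, 0, 0.7, 0, -16, 0, 0, 0, 0, 0.7]

```text
time_s: 14.75
eef_pos: [445.1, -386.6, 205.7]
tcp_rot: [-0.0, 0.715, 0.699, -0.0]
contact_force: [-0.1, -0.5, -0.5]
gripper_width: 64.6
grip_force: 0.0
```

```bash
cat > st.py <<'E'
from h import *
from scipy.optimize import minimize
import sys
sq=lambda a,b,c,d:np.array([(a,c),(b,c),(b,d),(a,d)],float)
t=np.linspace(0,2*np.pi,48,endpoint=False)
SH={"disc":33*np.c_[np.cos(t),np.sin(t)],"square":sq(-29,29,-29,29),"oblong":sq(-19,19,-46,46),
"tee":np.array([(26,-36),(26,36),(0,36),(0,13),(-40,13),(-40,-13),(0,-13),(0,-36)],float),
"triangle":np.array([(0,48.5),(-42,-24.25),(42,-24.25)])}
BL=sq(-20,20,-11,11)
SYM={"disc":180,"square":90,"oblong":180,"tee":360,"triangle":120}
def fit(name,c,mask,z0=0):
    """fit stamp pose (x,y,yaw) by silhouette of foot+block, render vs mask (x4 supersampled)"""
    m=mask.astype(np.uint8); n=m.sum(); S=2
    M=cv2.resize(m,None,fx=S,fy=S,interpolation=cv2.INTER_LINEAR)>0
    def rend(p):
        a=p[2]; Q=np.array([[np.cos(a),-np.sin(a)],[np.sin(a),np.cos(a)]])
        out=np.zeros(M.shape,np.uint8)
        for poly,zs in((SH[name],(z0,z0+16)),(BL,(z0+16,z0+62))):
            w=poly@Q.T+p[:2]
            lo,hi=[(proj(np.c_[w,np.full(len(w),z)],c)+.5)*S for z in zs]
            for k in range(len(w)):
                j=(k+1)%len(w); cv2.fillConvexPoly(out,np.round([lo[k]*16,lo[j]*16,hi[j]*16,hi[k]*16]).astype(np.int32),1,shift=4)
            for q in(lo,hi): cv2.fillPoly(out,[np.round(q*16).astype(np.int32)],1,shift=4)
        return out>0
    def cost(p): r=rend(p); return (r^M).sum()/max(1,(r|M).sum())
    yy,xx=np.where(mask); c0=ray([(xx.mean(),yy.mean())],c,z0+15)[0,:2]
    best=None
    for a in np.arange(0,360 if name in("tee","disc") else 360,15):
        p=np.r_[c0,np.radians(a)]; f=cost(p)
        if best is None or f<best[0]: best=(f,p)
    cand=sorted([(cost(np.r_[c0,np.radians(a)]),a) for a in range(0,360,15)])[:5]
    res=[minimize(cost,np.r_[c0,np.radians(a)],method="Nelder-Mead",options=dict(initial_simplex=np.r_[c0,np.radians(a)]+np.array([[0,0,0],[8,0,0],[0,8,0],[0,0,.25]]),maxiter=120)) for _,a in cand]
    r=min(res,key=lambda r:r.fun); return r.x[:2].round(1),round(float(np.degrees(r.x[2]))%360,1),round(float(r.fun),3)
def stamps(camname,names,z0=0,pick=None):
    c=cam(camname)
    for n in names:
        for r in trace(n,camname)[:2]:
            m=r["mask"]; k=c[0][m].mean(0)
            if r["score"]>.3: print(n,round(float(r["score"]),2),np.round(r["at"]).tolist(),"rgb",k.round(),m.sum(),*fit(n,c,m,z0))
    return c
if __name__=="__main__":
    s=bot.sense(); q=s["tcp_rot"]; print(np.round(s["eef_pos"],1),"tool y deg",round(float(np.degrees(2*np.arctan2(q[2],q[1])))-90,2))
    c=stamps(sys.argv[1],sys.argv[2].split(","),float(sys.argv[4]) if len(sys.argv)>4 else 0)
    save(sys.argv[3],c[0])
E
time python3 st.py wrist disc,square w3.png
```

```text
[ 445.1 -386.6  205.7] tool y deg -1.29
disc 0.69 [311.0, 203.0] rgb [219. 138.  87.] 2353 [ 483.5 -391.8] 30.9 0.053
square 0.92 [252.0, 148.0] rgb [228. 143.  90.] 2562 [ 417.8 -328.8] 4.5 0.052
real	0m3.354s
user	0m2.935s
sys	0m0.115s
```

View pics/w3.png

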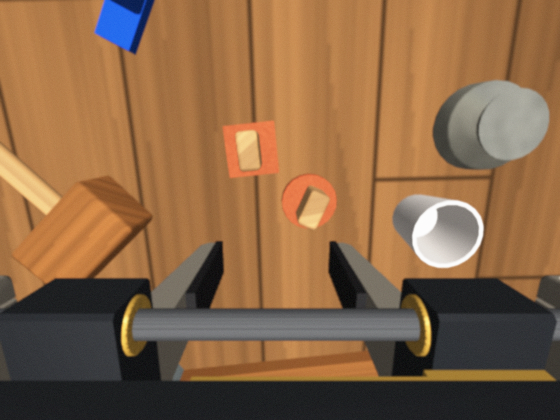

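```bash
python3 - <<'E'
s=open("st.py").read()
s=s.replace("def fit(name,c,mask,z0=0):","def fit(name,c,mask,z0=0):\n    im=c[0].astype(float); wood=(im[...,1]/(im[...,0]+1)>.62)&mask; wood=cv2.medianBlur(wood.astype(np.uint8),3)")
s=s.replace("M=cv2.resize(m,None,fx=S,fy=S,interpolation=cv2.INTER_LINEAR)>0","M=cv2.resize(m+wood*m,None,fx=S,fy=S,interpolation=cv2.INTER_NEAREST)")
s=s.replace("for poly,zs in((SH[name],(z0,z0+16)),(BL,(z0+16,z0+62))):","for v,poly,zs in((1,SH[name],(z0,z0+16)),(2,BL,(z0+16,z0+62))):")
s=s.replace("hi[k]*16]).astype(np.int32),1,","hi[k]*16]).astype(np.int32),v,").replace(".astype(np.int32)],1,",".astype(np.int32)],v,")
s=s.replace("return out>0","return out").replace("(r^M).sum()/max(1,(r|M).sum())","(r!=M).sum()/max(1,((r|M)>0).sum())")
open("st.py","w").write(s)
E
python3 st.py wrist disc,square w3b.png
```

```text
[ 445.5 -383.7  205.9] tool y deg -1.11
disc 0.76 [310.0, 203.0] rgb [218. 138.  86.] 2389 [ 484.1 -392.1] 72.6 0.099
square 0.6 [252.0, 149.0] rgb [227. 142.  89.] 2601 [ 417.5 -328.8] 94.6 0.084
```

Request:
step_arm:
  targets: [-1.5, 3, -4, 0, 0, 5.7, 0.55, -2.8, 5.5, -8, 0, 0, 5.7, 0.55, -2.8, 5.5, -12, 0, 0, 5.7, 0.55, -2.8, 5.5, -15, 0, 0, 5.7, 0.55, -2.8, 5.5, -17.4, 0, 0, 5.7, 0.55, -2.8, 5.5, -17.4, 0, 0, 5.7, 0.55, -2.8, 5.5, -17.4, 0, 0, 5.7, 0.55]

```text
time_s: 15.75
eef_pos: [418.0, -329.8, 32.5]
tcp_rot: [-0.0, 0.678, 0.735, 0.0]
contact_force: [1.0, 0.4, 0.5]
gripper_width: 50.6
grip_force: 0.0
```

Request:
step_arm:
  targets: [0, 0, 0, 0, 0, 0, 0.1, 0, 0, 0, 0, 0, 0, 0.1, 0, 0, 0, 0, 0, 0, 0.1, 0, 0, 0, 0, 0, 0, 0.1, 0, 0, 0, 0, 0, 0, 0.1]
  grip_force: 20

```text
time_s: 16.25
eef_pos: [418.2, -330.6, 32.8]
tcp_rot: [0.001, 0.678, 0.735, 0.0]
contact_force: [-0.7, 0.6, 7.3]
gripper_width: 22.0
grip_force: 20.0
```

Request:
step_arm:
  targets: [0, 0, 4, 0, 0, 0, 0.1, 0, 0, 9, 0, 0, 0, 0.1, 2, 2, 13, 0, 0, 0, 0.1, 6, 6, 15, 0, 0, -5.7, 0.1, 9, 9, 17, 0, 0, -5.7, 0.1, 12, 12, 17, 0, 0, -5.7, 0.1, 14, 14, 17, 0, 0, -5.7, 0.1, 14, 14, 17, 0, 0, -5.7, 0.1]

```text
time_s: 17.05
eef_pos: [559.9, -187.7, 202.1]
tcp_rot: [0.0, 0.713, 0.701, 0.001]
contact_force: [0.4, -1.1, -1.2]
gripper_width: 21.7
grip_force: 20.0
```

Request:
step_arm:
  targets: [0, 0, 0, 0, 0, 0, 0.1, 0, 0, 0, 0, 0, 0, 0.1]

```text
time_s: 17.25
eef_pos: [556.7, -190.9, 201.7]
tcp_rot: [-0.0, 0.714, 0.7, -0.0]
contact_force: [0.1, 0.3, -1.7]
gripper_width: 21.8
grip_force: 20.0
```

```bash
cat > look.py <<'E'
from h import *
import sys
s=bot.sense(); q=s["tcp_rot"]; print(np.round(s["eef_pos"],1),"tool y deg",round(float(np.degrees(2*np.arctan2(q[2],q[1])))-90,2),s["gripper_width"])
c=cam("wrist"); save(sys.argv[1],c[0])
for a in sys.argv[2:]:
    q,z=a.split(":")
    print(q,[(round(float(r["score"]),2),np.round(r["at"]).tolist(),ray(r["at"],c,float(z))[0].round(1)[:2].tolist()) for r in place_of(q,"wrist")[:2]])
E
python3 look.py w4.png handleA:62 nest_disc:28 nest_square:28 nest_oblong:28
```

```text
[ 556.7 -190.9  201.7] tool y deg -1.17 21.83281595862704
handleA [(0.79, [150.0, 137.0], [436.0, -117.9])]
nest_disc [(0.64, [224.0, 139.0], [501.5, -121.2])]
nest_square [(0.65, [306.0, 142.0], [590.9, -125.6]), (0.15, [322.0, 353.0], [613.2, -392.3])]
nest_oblong [(0.72, [394.0, 140.0], [684.9, -125.6])]
```

View pics/w4.png

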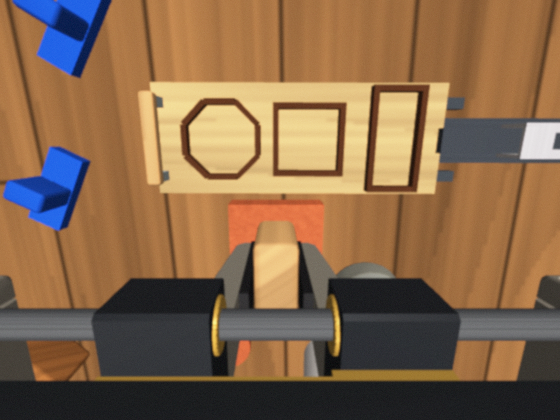

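```bash
cat > tray.py <<'E'
from h import *
from st import SH
from scipy.optimize import minimize
import sys
a=np.radians(np.arange(8)*45+22.5)
NEST={"A":[("disc",66),("square",158),("oblong",250)],"B":[("tee",158),("triangle",250)]}
OUT=dict(SH); OUT["disc"]=33/np.cos(np.pi/8)*np.c_[np.cos(a),np.sin(a)]
def fit(t,c,x0,names=None,clip=225):
    im=c[0].astype(float); H,W=im.shape[:2]
    def rend(p):
        out=np.zeros((H,W),np.uint8); th=p[3]; ca,sa=np.cos(p[2]),np.sin(p[2])
        for n,dx in NEST[t]:
            if names and n not in names: continue
            P=OUT[n]; ar=np.sum(P[:,0]*np.roll(P[:,1],-1)-P[:,1]*np.roll(P[:,0],-1)); P=P if ar>0 else P[::-1]
            for i in range(len(P)):
                A,B=P[i],P[(i+1)%len(P)]; u=(B-A)/np.linalg.norm(B-A); nn=np.array([u[1],-u[0]])
                q=np.array([A+nn*2.5-u*2,B+nn*2.5+u*2,B+nn*(2.5+th)+u*2,A+nn*(2.5+th)-u*2])+[dx,0]
                q=q@np.array([[ca,sa],[-sa,ca]])+p[:2]
                h=cv2.convexHull(np.round(np.vstack([proj(np.c_[q,np.full(4,z)],c) for z in(28,40)])*16).astype(np.int32))
                cv2.fillConvexPoly(out,h,1,shift=4)
        out[clip:]=0
        return out
    dark=((im[...,0]<150)&(im[...,0]>im[...,2]+15)&(im.sum(2)<290)).astype(np.uint8); dark[clip:]=0
    roi=cv2.dilate(rend(np.r_[x0[:3],6]),np.ones((15,15)))
    dark&=roi
    cost=lambda p:(rend(p)!=dark).sum()/max(1,dark.sum()) if 2<p[3]<9 else 9
    r=min((minimize(cost,np.r_[x0[:3],t0],method="Nelder-Mead",options=dict(initial_simplex=np.r_[x0[:3],t0]+np.array([[0,0,0,0],[6,0,0,0],[0,6,0,0],[0,0,.04,0],[0,0,0,1.]]),maxiter=250)) for t0 in(3,5)),key=lambda r:r.fun)
    p=r.x; print("tray",t,"handle",p[:2].round(1),"yaw",np.degrees(p[2]).round(2),"t",p[3].round(1),"cost",round(r.fun,3))
    for n,dx in NEST[t]: print(n,(p[:2]+dx*np.array([np.cos(p[2]),np.sin(p[2])])).round(1))
    return p
if __name__=="__main__":
    s=bot.sense(); q=s["tcp_rot"]; print(np.round(s["eef_pos"],1),"tool y deg",round(float(np.degrees(2*np.arctan2(q[2],q[1])))-90,2))
    t=sys.argv[1]; fit(t,cam("wrist"),(435,-119,np.radians(-1.2)) if t=="A" else (441,101.5,np.radians(2.7)),sys.argv[2].split(",") if len(sys.argv)>2 else None)
E
python3 tray.py A
```

```text
[ 557.3 -191.   202.1] tool y deg -1.21
tray A handle [ 433.7 -120.3] yaw -1.21 t 4.3 cost 0.235
disc [ 499.7 -121.7]
square [ 591.7 -123.6]
oblong [ 683.7 -125.6]
```

```bash
python3 - <<'E'
from h import *
c=cam("wrist"); s=bot.sense(); z=s["eef_pos"][2]-32.8+16
im=c[0].astype(int)
col=im[190:215,277]; red=(im[...,0]>150)&(im[...,1]<110)
print([r for r in range(185,225) if red[r,240:310].mean()>.5][:2], np.where(red[210])[0][[0,-1]], np.where(red[225])[0][[0,-1]])
print(ray([(229,201),(323.5,201),(277,201)],c,z),s["eef_pos"])
E
```

```text
[199, 200] [ 79 531] [ 81 508]
[[ 530.0896999  -157.75829336  185.32790443]
 [ 586.60945635 -158.90758239  185.32790443]
 [ 558.80090275 -158.34211524  185.32790443]] [ 557.48747067 -190.78725178  202.12790443]
```

Request:
step_arm:
  targets: [1.7, 3.2, -3, 0, 0, 0, 0.1, 3.4, 6.4, -6, 0, 0, 0, 0.1, 3.4, 6.4, -9, 0, 0, 0, 0.1, 3.4, 6.4, -12, 0, 0, 0, 0.1, 3.4, 6.4, -12.2, 0, 0, 0, 0.1, 3.4, 6.4, -12.2, 0, 0, 0, 0.1, 3.4, 6.4, -12.2, 0, 0, 0, 0.1, 3.4, 6.4, -12.2, 0, 0, 0, 0.1]

```text
time_s: 18.4
eef_pos: [592.9, -126.8, 81.9]
tcp_rot: [0.001, 0.714, 0.7, 0.001]
contact_force: [0.1, -0.9, -1.7]
gripper_width: 22.0
grip_force: 20.0
```

```bash
python3 look.py w5.png nest_square:28
```

```text
[ 592.9 -126.8   81.9] tool y deg -1.17 22.0448837161094
nest_square []
```

View pics/w5.png

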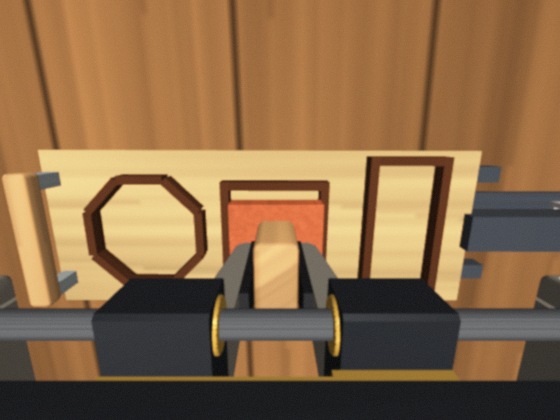

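```bash
python3 - <<'E'
from h import *
c=cam("wrist"); z=bot.sense()["eef_pos"][2]-32.8+16
im=c[0].astype(int); red=(im[...,0]>150)&(im[...,1]<110)&(im[...,2]<80); dark=im.sum(2)<230
r=red[212]; x=np.where(r)[0]; x=x[(x>210)&(x<340)]; print("foot x",x[0],x[-1]); col=np.where(red[:,245])[0]; print("foot row",col[0])
d=np.where(dark[186,200:350])[0]+200; print("wall",d[0],d[-1]); dd=np.where(dark[150:215,245])[0]+150; print("wall rows",dd)
print(ray([(x[0],212),(x[-1],212),(245,col[0])],c,z).round(1)); print(ray([(d[0],186),(d[-1],186),(245,dd[0]),(245,dd[-1])],c,40).round(1))
E
python3 tray.py A disc,oblong
```

```text
foot x 228 328
foot row 0
wall 222 328
wall rows [181 182 183 184 185 186 187 188 189]
[[ 564.2 -100.4   64.4]
 [ 624.7 -101.6   64.4]
 [ 579.5   11.1   64.4]]
[[557.1 -88.1  40. ]
 [628.6 -89.5  40. ]
 [572.8 -85.   40. ]
 [572.5 -90.5  40. ]]
[ 592.4 -126.6   81.2] tool y deg -1.16
tray A handle [ 433.9 -118.9] yaw -1.34 t 4.4 cost 0.119
disc [ 499.9 -120.5]
square [ 591.9 -122.6]
oblong [ 683.9 -124.8]
```

Request:
step_arm:
  targets: [-0.06, 0.05, -0.7, 0, 0, 0, 0.1, -0.06, 0.05, -1.2, 0, 0, 0, 0.1, -0.06, 0.05, -1.6, 0, 0, 0, 0.1, -0.06, 0.05, -2, 0, 0, 0, 0.1, -0.06, 0.05, -2, 0, 0, 0, 0.1, -0.06, 0.05, -2, 0, 0, 0, 0.1]

```text
time_s: 19.2
eef_pos: [592.0, -125.9, 60.3]
tcp_rot: [0.001, 0.714, 0.7, 0.0]
contact_force: [2.0, 0.6, 1.4]
gripper_width: 21.8
grip_force: 20.0
```

Request:
step_arm:
  targets: [0, 0, 0, 0, 0, 0, 0.45, 0, 0, 0, 0, 0, 0, 0.45, 0, 0, 0, 0, 0, 0, 0.45, 0, 0, 5, 0, 0, 0, 0.45, 0, 0, 10, 0, 0, 0, 0.5, -2, -3, 13, 0, 0, -5, 0.5, -4, -7, 14, 0, 0, -10, 0.5, -6, -11, 14, 0, 0, -16.2, 0.5]

```text
time_s: 20.0
eef_pos: [531.6, -237.0, 202.6]
tcp_rot: [0.002, 0.806, 0.592, 0.001]
contact_force: [0.9, -0.7, -0.1]
gripper_width: 46.2
grip_force: 0.0
```

Request:
step_arm:
  targets: [-4.8, -15.6, -2, 0, 0, 0, 0.5, -4.8, -15.6, -2, 0, 0, 0, 0.5, -4.8, -15.6, -2, 0, 0, 0, 0.5, -4.8, -15.6, -2, 0, 0, 0, 0.5, -4.8, -15.6, -2, 0, 0, 0, 0.5, -4.8, -15.6, -2, 0, 0, 0, 0.5]

```text
time_s: 20.6
eef_pos: [483.2, -390.8, 179.9]
tcp_rot: [-0.0, 0.806, 0.592, 0.0]
contact_force: [1.0, 0.6, 0.2]
gripper_width: 45.6
grip_force: 0.0
```

```bash
python3 st.py wrist disc w6.png
```

```text
[ 483.2 -390.8  179.9] tool y deg -17.38
disc 0.85 [281.0, 206.0] rgb [229. 145.  91.] 2722 [ 484.4 -391.7] 65.9 0.09
```

Request:
step_arm:
  targets: [0.1, 0.1, -5, 0, 0, -4, 0.5, 0.1, 0.1, -10, 0, 0, -4, 0.5, 0.1, 0.1, -13, 0, 0, -4, 0.5, 0.1, 0.1, -14.7, 0, 0, -4, 0.5, 0.1, 0.1, -14.7, 0, 0, -4, 0.5, 0.1, 0.1, -14.7, 0, 0, -4, 0.1, 0.1, 0.1, -14.7, 0, 0, -4, 0.1, 0.1, 0.1, -14.7, 0, 0, -4, 0.1]

```text
time_s: 21.5
eef_pos: [485.2, -391.2, 34.7]
tcp_rot: [0.001, 0.826, 0.564, 0.0]
contact_force: [-0.1, 0.9, -0.0]
gripper_width: 24.0
grip_force: 0.0
```

Request:
step_arm:
  targets: [0, 0, 0, 0, 0, 0, 0.1, 0, 0, 5, 0, 0, 0, 0.1, 0, 0, 10, 0, 0, 0, 0.1, 0, 3, 14, 0, 0, 6, 0.1, 0, 7, 15, 0, 0, 12, 0.1, 0, 11, 15, 0, 0, 20, 0.1, 0.5, 16, 15, 0, 0, 20, 0.1, 0.5, 16, 15, 0, 0, 20, 0.1]

```text
time_s: 22.3
eef_pos: [488.5, -225.9, 183.3]
tcp_rot: [-0.001, 0.714, 0.7, 0.0]
contact_force: [-0.5, -0.3, -3.1]
gripper_width: 21.8
grip_force: 20.0
```

Request:
step_arm:
  targets: [1.1, 5, -2, 0, 0, 0, 0.1, 1.1, 10.4, -5, 0, 0, 0, 0.1, 1.1, 10.4, -9.8, 0, 0, 0, 0.1, 1.1, 10.4, -9.8, 0, 0, 0, 0.1, 1.1, 10.4, -9.8, 0, 0, 0, 0.1, 1.1, 10.4, -9.8, 0, 0, 0, 0.1]

```text
time_s: 22.9
eef_pos: [501.3, -128.0, 86.5]
tcp_rot: [0.001, 0.716, 0.699, 0.0]
contact_force: [0.6, -0.3, -2.7]
gripper_width: 22.2
grip_force: 20.0
```

```bash
cat > held.py <<'E'
# fit held stamp's foot (upper part of silhouette, clipped above fingers): args name, tray, zgrasp(TCP z with foot on table), stamp yaw deg
from st import *
import tray
n,t,zg,yaw=sys.argv[1],sys.argv[2],float(sys.argv[3]),np.radians(float(sys.argv[4]))
s=bot.sense(); c=cam("wrist"); z0=s["eef_pos"][2]-zg; e=np.array(s["eef_pos"]); q=s["tcp_rot"]
print("tcp",e.round(1),"tool y",round(float(np.degrees(2*np.arctan2(q[2],q[1])))-90,2))
im=c[0].astype(float); red=((im[...,0]>120)&(im[...,1]/im[...,0]<.52)).astype(np.uint8)
CL=235; red[CL:]=0
roi=np.zeros_like(red); u,v=proj([e[0],e[1],z0+10],c)[0].astype(int); roi[:,max(0,u-110):u+110]=1; red&=roi
red=cv2.morphologyEx(red,cv2.MORPH_OPEN,np.ones((3,3)))
def rend(p):
    a=p[2]; Q=np.array([[np.cos(a),-np.sin(a)],[np.sin(a),np.cos(a)]]); w=SH[n]@Q.T+p[:2]; o=np.zeros_like(red)
    lo,hi=[proj(np.c_[w,np.full(len(w),z)],c) for z in(z0,z0+16)]
    for k in range(len(w)):
        j=(k+1)%len(w); cv2.fillConvexPoly(o,np.round(np.array([lo[k],lo[j],hi[j],hi[k]])*16).astype(np.int32),1,shift=4)
    for x in(lo,hi): cv2.fillPoly(o,[np.round(x*16).astype(np.int32)],1,shift=4)
    o[CL:]=0; return o
# ignore block/fingers: pixels neither red in image nor explained -> mask out non-red pixels enclosed near block
blk=((im[...,1]/(im[...,0]+1)>.62)).astype(np.uint8); bp=np.zeros_like(red); bp[:,u-70:u+70]=1
ign=cv2.dilate(blk&bp&(np.arange(420)[:,None]>v-75).astype(np.uint8),np.ones((3,3)))
def cost(p): r=rend(p); return (((r!=red)&((ign==0)|(red==1))).sum())/max(1,red.sum())+ (0.002*abs(np.degrees(p[2]-yaw)))
x0=np.r_[e[:2],yaw]
r=minimize(cost,x0,method="Nelder-Mead",options=dict(initial_simplex=x0+np.array([[0,0,0],[5,0,0],[0,5,0],[0,0,.06]]),maxiter=200))
print("held",r.x[:2].round(1),"yaw",np.degrees(r.x[2]).round(1),"cost",round(r.fun,3),"off",(r.x[:2]-e[:2]).round(1))
tray.fit(t,c,(434,-119.5,np.radians(-1.25)) if t=="A" else (441,101.5,np.radians(2.7)),[m for m,_ in tray.NEST[t] if m!=n])
if len(sys.argv)>5: save(sys.argv[5],im.astype(np.uint8))
E
python3 held.py disc A 34 0 w7.png
```

```text
tcp [ 501.3 -128.    86.5] tool y -1.39
held [ 501.5 -130.6] yaw 0.0 cost 0.831 off [ 0.2 -2.5]
tray A handle [ 434.6 -118.9] yaw -1.41 t 4.7 cost 0.213
disc [ 500.6 -120.6]
square [ 592.6 -122.8]
oblong [ 684.5 -125.1]held.py:7: RuntimeWarning: divide by zero encountered in divide
  im=c[0].astype(float); red=((im[...,0]>120)&(im[...,1]/im[...,0]<.52)).astype(np.uint8)
```

```bash
python3 - <<'E'
from h import *
im=cv2.imread("pics/w7.png")[:,:,::-1].astype(int)
R_,G,B=im[...,0],im[...,1],im[...,2]
ch=np.where((R_>120)&(G<.52*R_),"#",np.where(im.sum(2)<230,"d",np.where(G>.6*R_,".","o")))
for r in range(160,262,4): print(r,"".join(ch[r,150:480:3]))
E
```

```text
160 ..............................................................................................................
164 ..............................................................................................................
168 ..............................................................................................................
172 ...................................dddddddddddddddd...........................................................
176 .................................ddddddddddddddddddd...............dddddddddddddddddddddddddddddddddddd.......
180 ...............................ddd................ddd..............ddddddddddddddddddddddddddddddddddddd......
184 ..............................ddd...................ddd............dddd...........................dddddd......
188 .............................ddd.....................ddd...........ddddoooo##ooo###o#############.#ddddd......
192 ...........................ddd........................ddd..........ddddd########oo#########oo###o#oo#ddd......
196 ..........................ddd...........................dd...
[... 1189 characters left out ...]
..........
240 ........................d####oo#####.............##o#o#o###dd.....ddddd####o#oooodddddddd.....................
244 ........................d####o....dd.............dd....o####d.....ddddd####o#o##odddddddd.....................
248 ........................d#o#o....dd...............d.....o###......ddddd##o#o##o#.dddddddd.....................
252 .........................##o.....dd...............dd.....o##......dddddo########ddddddddd.....................
256 ..........................o......dd...............dd......o.......dddd##oo#o#o##.dddddddd....................d
260 .................................dd...............dd..............dddd#o#o####o##oddddddd....................d
```

```bash
sed -i 's/im=c\[0\].astype(float); red=.*/im=cv2.medianBlur(c[0],5).astype(float)+1; red=((im[...,0]>120)\&(im[...,1]\/im[...,0]<.58)).astype(np.uint8)/; s/u-110/u-W/;s/u+110/u+W/; s/^CL=235/W={"disc":68,"oblong":60}.get(n,110); CL=238/' held.py; python3 held.py disc A 34 0
```

```text
tcp [ 501.6 -128.2   86.8] tool y -1.41
held [ 501.6 -129.9] yaw 0.0 cost 0.003 off [-0.  -1.7]
tray A handle [ 434.5 -119.2] yaw -1.4 t 4.8 cost 0.209
disc [ 500.5 -120.8]
square [ 592.4 -123.1]
oblong [ 684.4 -125.3]
```

Request:
step_arm:
  targets: [-0.1, 0.9, 0, 0, 0, 0, 0.1, -0.1, 0.9, 0, 0, 0, 0, 0.1, -0.1, 0.9, -0.8, 0, 0, 0, 0.1, -0.1, 0.9, -1.4, 0, 0, 0, 0.1, -0.1, 0.9, -2, 0, 0, 0, 0.1, -0.1, 0.9, -2.5, 0, 0, 0, 0.1, -0.1, 0.9, -2.5, 0, 0, 0, 0.1]

```text
time_s: 23.7
eef_pos: [500.5, -118.2, 60.4]
tcp_rot: [0.001, 0.715, 0.699, 0.001]
contact_force: [2.5, -1.0, 5.0]
gripper_width: 21.7
grip_force: 20.0
```

Request:
step_arm:
  targets: [0, 0, 0, 0, 0, 0, 0.45, 0, 0, 0, 0, 0, 0, 0.45, 0, 0, 0, 0, 0, 0, 0.45, 0, 0, 5, 0, 0, 0, 0.45, 0, 0, 10, 0, 0, 0, 0.5, -1, 4, 14, 0, 0, 0, 0.5, -2, 8, 15, 0, 0, 0, 0.5, -3, 12, 15, 0, 0, 0, 0.5]

```text
time_s: 24.5
eef_pos: [469.9, 3.4, 212.6]
tcp_rot: [0.001, 0.716, 0.698, 0.002]
contact_force: [0.5, -0.2, -0.1]
gripper_width: 46.1
grip_force: 0.0
```

Request:
step_arm:
  targets: [-2, 25, 2, 0, 0, 0, 0.5, -2, 25, 2, 0, 0, 0, 0.5, -2, 25, 2, 0, 0, 0, 0.5, -2, 25, 2, 0, 0, 0, 0.5, -2, 25, 2, 0, 0, 0, 0.5, -2, 25, 2, 0, 0, 0, 0.5, -2, 25, 2, 0, 0, 0, 0.5]

```text
time_s: 25.2
eef_pos: [448.5, 253.1, 229.7]
tcp_rot: [-0.0, 0.714, 0.7, -0.001]
contact_force: [-0.1, 0.6, 0.0]
gripper_width: 45.7
grip_force: 0.0
```

```bash
python3 st.py wrist oblong,tee,triangle,cross w8.png 2>&1 | head -20; python3 - <<'E'
from h import *
print(bot.sense()["eef_pos"])
E
```

```text
[448.5 253.1 229.7] tool y deg -1.18
oblong 0.83 [535.0, 190.0] rgb [195. 180.  29.] 1795 [751.5 261.5] 84.1 0.478
oblong 0.6 [234.0, 163.0] rgb [228. 143.  90.] 2543 [396.9 297.8] 108.1 0.067
tee 0.72 [346.0, 152.0] rgb [214. 138.  87.] 2267 [535.8 301.3] 75.9 0.099
tee 0.55 [458.0, 114.0] rgb [187.  94.  56.] 5715 [662.8 347.7] 6.5 0.679
triangle 0.55 [285.0, 58.0] rgb [220. 139.  88.] 2805 [461.4 406.4] 290.9 0.105
[449.27782942 250.85243492 229.92834746]
```

View pics/w8.png

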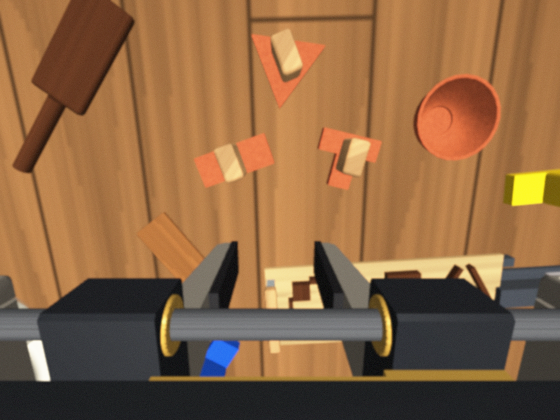

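Request:
step_arm:
  targets: [-2, 2, -5, 0, 0, 8, 0.5, -4, 4, -10, 0, 0, 16, 0.5, -5.2, 4.8, -14, 0, 0, 19.3, 0.5, -5.2, 4.8, -17, 0, 0, 19.3, 0.5, -5.2, 4.8, -19.7, 0, 0, 19.3, 0.5, -5.2, 4.8, -19.7, 0, 0, 19.3, 0.5, -5.2, 4.8, -19.7, 0, 0, 19.3, 0.1, -5.2, 4.8, -19.7, 0, 0, 19.3, 0.1]

```text
time_s: 26.25
eef_pos: [398.5, 300.4, 34.6]
tcp_rot: [0.0, 0.589, 0.808, 0.001]
contact_force: [0.7, -0.4, 0.4]
gripper_width: 31.7
grip_force: 0.0
```

Request:
step_arm:
  targets: [0, 0, 0, 0, 0, 0, 0.1, 0, 0, 0, 0, 0, 0, 0.1]

```text
time_s: 26.45
eef_pos: [398.1, 300.6, 34.6]
tcp_rot: [0.0, 0.588, 0.809, 0.001]
contact_force: [0.5, -2.1, 8.9]
gripper_width: 21.9
grip_force: 20.0
```

Request:
step_arm:
  targets: [0, 0, 5, 0, 0, 0, 0.1, 0, 0, 10, 0, 0, 0, 0.1, 1, -2, 15, 0, 0, 8, 0.1, 4, -6, 17, 0, 0, 16, 0.1, 7, -10, 17, 0, 0, 24, 0.1, 10, -14, 17, 0, 0, 32, 0.1, 13, -18, 17, 0, 0, 40, 0.1, 16, -22, 17, 0, 0, 48, 0.1]

```text
time_s: 27.25
eef_pos: [542.5, 99.7, 204.1]
tcp_rot: [0.001, 0.215, 0.977, 0.0]
contact_force: [0.6, 1.0, -2.0]
gripper_width: 22.0
grip_force: 20.0
```

Request:
step_arm:
  targets: [2, -4, 0, 0, 0, 8, 0.1, 4, -8, 0, 0, 0, 16, 0.1, 7, -12, 0, 0, 0, 22.6, 0.1, 10, -16, -3, 0, 0, 22.6, 0.1, 12.5, -20.5, -7, 0, 0, 22.6, 0.1, 12.5, -20.5, -11, 0, 0, 22.6, 0.1, 12.5, -20.5, -11, 0, 0, 22.6, 0.1, 12.5, -20.5, -11, 0, 0, 22.6, 0.1]

```text
time_s: 28.05
eef_pos: [665.4, -103.8, 91.9]
tcp_rot: [-0.002, 0.023, 1.0, 0.0]
contact_force: [-0.4, -0.4, -1.7]
gripper_width: 21.7
grip_force: 20.0
```

Request:
step_arm:
  targets: [0, 0, 0, 0, 0, 0, 0.1, 0, 0, 0, 0, 0, 0, 0.1]

```text
time_s: 28.25
eef_pos: [667.8, -102.9, 95.8]
tcp_rot: [0.002, 0.022, 1.0, -0.0]
contact_force: [-0.2, -0.4, -1.2]
gripper_width: 21.9
grip_force: 20.0
```

```bash
python3 held.py oblong A 34.6 178.7 w9.png
```

```text
tcp [ 667.8 -102.9   95.8] tool y 87.47
held [ 673.8 -107.1] yaw 178.3 cost 0.889 off [ 6.  -4.3]
tray A handle [ 435.8 -120.1] yaw -1.24 t 4.9 cost 0.318
disc [ 501.8 -121.5]
square [ 593.8 -123.5]
oblong [ 685.7 -125.5]
```

```bash
cat > ch.py <<'E'
from h import *
import sys
c=cam("wrist"); im=cv2.medianBlur(c[0],3).astype(int)
R_,G,B=im[...,0],im[...,1],im[...,2]
ch=np.where((R_>120)&(G<.58*R_),"#",np.where(im.sum(2)<230,"d",np.where(G>.6*R_,".","o")))
a,b,x,y=map(int,sys.argv[1:5])
for r in range(a,b,4): print(r,"".join(ch[r,x:y:3]))
E
python3 ch.py 130 290 110 440
```

```text
130 ...........................dd.........................####..dd................................................
134 ...........................dd.........................####..dd................................................
138 ...........................dd.........................####..dd................................................
142 ...........................dd.........................####..dd................................................
146 ...........................od........................#####..dd................................................
150 ............................dd#...............o.oo########..dd................................................
154 ............................dd############################..dd................................................
158 ............................dd############################..dd................................................
162 ............................dd############################..dd................................................
166 ............................dd############################..d
[... 2799 characters left out ...]
..........
266 .......................dddd.....######dddddddddd...............dddddddddd.######..............................
270 ddddddddddddddd.........ddd.....#####ddddddddddd...............ddddddddddd#####o..............................
274 ........................ddd.....####.ddddddddddd...............dddddddddddd####...............................
278 .......ddddddddddddddddddddddddd###ddddddddddddd...............ddddddddddddd###ddddddddddddddddddddddddd......
282 ......dddddddddddddddddddddddddddddddddddddddddd...............ddddddddddddddddddddddddddddddddddddddddddd....
286 ....dddddddddddddddddddddddddddddddddddddddddddd...............dddddddddddddddddddddddddddddddddddddddddddd...
```

Request:
step_arm:
  targets: [1.6, -2.1, -0.6, 0, 0, 1.2, 0.1, 1.6, -2.1, -0.6, 0, 0, 1.2, 0.1, 1.6, -2.1, -0.6, 0, 0, 1.2, 0.1, 1.6, -2.1, -0.6, 0, 0, 1.2, 0.1]

```text
time_s: 28.75
eef_pos: [682.4, -124.1, 87.6]
tcp_rot: [0.0, 0.012, 1.0, 0.0]
contact_force: [0.3, 0.7, -1.7]
gripper_width: 22.0
grip_force: 20.0
```

```bash
sed -i 's/^W={.*/W={"disc":68,"oblong":130}.get(n,110); CL={"oblong":270}.get(n,238)\nred[CL:]=0/; s/^red=cv2.morph/red[:195]*=(n!="oblong")\nred=cv2.morph/; s/^def cost(p):/if n!="disc": ign|=cv2.dilate(((im.sum(2)<270)|(im.max(2)-im.min(2)<40)).astype(np.uint8),np.ones((5,5)))\ndef cost(p):/' held.py
sed -i 's/ign=cv2.dilate(blk/ign=cv2.dilate(blk/;s/  *CL=238$//' held.py; sed -n 8,16p held.py; python3 held.py oblong A 34.6 178.7; python3 ch.py 170 275 110 440
```

```text
W={"disc":68,"oblong":130}.get(n,110); CL={"oblong":270}.get(n,238)
red[CL:]=0
roi=np.zeros_like(red); u,v=proj([e[0],e[1],z0+10],c)[0].astype(int); roi[:,max(0,u-W):u+W]=1; red&=roi
red[:195]*=(n!="oblong")
red=cv2.morphologyEx(red,cv2.MORPH_OPEN,np.ones((3,3)))
def rend(p):
    a=p[2]; Q=np.array([[np.cos(a),-np.sin(a)],[np.sin(a),np.cos(a)]]); w=SH[n]@Q.T+p[:2]; o=np.zeros_like(red)
    lo,hi=[proj(np.c_[w,np.full(len(w),z)],c) for z in(z0,z0+16)]
    for k in range(len(w)):
tcp [ 682.4 -124.1   87.6] tool y 88.61
held [ 682.  -125.8] yaw 178.7 cost 0.022 off [-0.4 -1.7]
tray A handle [ 435.7 -120. ] yaw -1.43 t 5.0 cost 0.297
disc [ 501.7 -121.7]
square [ 593.7 -124. ]
oblong [ 685.6 -126.3]
170 ..............................................................................................................
174 ..............................................................................................................
178 ..............................................................................................................
182 ..............................................
[... 2009 characters left out ...]
ddd.......
254 ...................ddddddddddd.##########ddddddd...............ddddddd.########o..............................
258 ...............................#########dddddddd...............dddddddd.#######o..............................
262 ...............................########ddddddddd...............ddddddddd.######o..............................
266 ................................######dddddddddd...............dddddddddd.#####o..............................
270 ................................#####ddddddddddd...............ddddddddddd#####...............................
274 ................................####.ddddddddddd...............dddddddddddd####...............................
```

```bash
python3 - <<'E'
from h import *
c=cam("wrist"); print(ray([(275,204.5),(199.5,209),(349,209),(275,212)],c,40).round(1))
E
```

```text
[[ 657.6 -124.8   40. ]
 [ 659.6 -178.3   40. ]
 [ 662.1  -72.5   40. ]
 [ 663.1 -124.9   40. ]]
```

Request:
step_arm:
  targets: [0.24, 0.04, -0.5, 0, 0, 0, 0.1, 0.24, 0.04, -1, 0, 0, 0, 0.1, 0.24, 0.04, -1.5, 0, 0, 0, 0.1, 0.24, 0.04, -2, 0, 0, 0, 0.1, 0.24, 0.04, -2.5, 0, 0, 0, 0.1, 0.24, 0.04, -2.5, 0, 0, 0, 0.1, 0.24, 0.04, -2.5, 0, 0, 0, 0.1]

```text
time_s: 29.6
eef_pos: [685.3, -124.4, 62.0]
tcp_rot: [0.0, 0.012, 1.0, -0.0]
contact_force: [0.4, 0.2, -1.7]
gripper_width: 22.0
grip_force: 20.0
```

Request:
step_arm:
  targets: [0, 0, -0.15, 0, 0, 0, 0.1, 0, 0, -0.25, 0, 0, 0, 0.1, 0, 0, -0.25, 0, 0, 0, 0.1]

```text
time_s: 29.9
eef_pos: [686.5, -124.4, 61.9]
tcp_rot: [0.001, 0.012, 1.0, -0.0]
contact_force: [-2.8, 1.2, 15.7]
gripper_width: 21.5
grip_force: 20.0
```

Request:
step_arm:
  targets: [0, 0, 0.2, 0, 0, 0, 0.45, 0, 0, 0.2, 0, 0, 0, 0.45, 0, 0, 0.2, 0, 0, 0, 0.45, 0, 0, 5, 0, 0, 0, 0.45, 0, 0, 10, 0, 0, 0, 0.5, 0, 3, 14, 0, 0, -8, 0.5, -2, 7, 14, 0, 0, -16, 0.5, -4, 11, 14, 0, 0, -24, 0.5]

```text
time_s: 30.7
eef_pos: [645.4, -13.6, 200.9]
tcp_rot: [0.001, 0.223, 0.975, 0.0]
contact_force: [-0.1, 0.3, 0.2]
gripper_width: 46.0
grip_force: 0.0
```

Request:
step_arm:
  targets: [-2, 4, 0, 0, 0, -8.5, 0.5, -3, 8, 0, 0, 0, -17, 0.5, -5, 12, 0, 0, 0, -25.5, 0.5, -7, 16, 0, 0, 0, -34, 0.5, -8, 20, 0, 0, 0, -42.5, 0.5, -9, 24, 0, 0, 0, -51, 0.5, -10, 27, 0, 0, 0, -59.5, 0.5, -11, 29, 0, 0, 0, -68, 0.5]

```text
time_s: 31.5
eef_pos: [534.2, 277.8, 199.2]
tcp_rot: [-0.0, 0.729, 0.684, -0.0]
contact_force: [1.0, -0.9, -0.4]
gripper_width: 46.0
grip_force: 0.0
```

Request:
step_arm:
  targets: [0, 0, 0, 0, 0, -8, 0.5, 0, 0, 0, 0, 0, -10.7, 0.5, 0, 0, 0, 0, 0, -10.7, 0.5]

```text
time_s: 31.8
eef_pos: [534.7, 275.9, 199.2]
tcp_rot: [-0.0, 0.788, 0.615, -0.0]
contact_force: [-0.1, -0.2, 0.8]
gripper_width: 46.0
grip_force: 0.0
```

```bash
python3 st.py wrist tee,triangle w10.png
```

```text
[534.7 275.9 199.2] tool y deg -14.09
tee 0.56 [272.0, 171.0] rgb [230. 149.  94.] 2345 [536.3 301.8] 75.6 0.075
triangle 0.76 [185.0, 98.0] rgb [215. 139.  88.] 3246 [461.6 405.8] 291.5 0.104
```

Request:
step_arm:
  targets: [0.2, 2.6, -5, 0, 0, -0.3, 0.5, 0.2, 2.6, -10, 0, 0, -0.3, 0.5, 0.2, 2.6, -14, 0, 0, -0.3, 0.5, 0.2, 2.6, -16.6, 0, 0, -0.3, 0.5, 0.2, 2.6, -16.6, 0, 0, -0.3, 0.5, 0.2, 2.6, -16.6, 0, 0, -0.3, 0.1, 0.2, 2.6, -16.6, 0, 0, -0.3, 0.1, 0.2, 2.6, -16.6, 0, 0, -0.3, 0.1]

```text
time_s: 32.75
eef_pos: [537.8, 302.0, 34.8]
tcp_rot: [0.0, 0.79, 0.613, 0.001]
contact_force: [-0.0, 0.5, 0.6]
gripper_width: 23.9
grip_force: 0.5
```

Request:
step_arm:
  targets: [0, 0, 0, 0, 0, 0, 0.1, 0, 0, 0, 0, 0, 0, 0.1]

```text
time_s: 32.95
eef_pos: [537.6, 302.0, 34.8]
tcp_rot: [0.0, 0.79, 0.613, 0.001]
contact_force: [-2.1, -1.0, 6.6]
gripper_width: 21.8
grip_force: 20.0
```

Request:
step_arm:
  targets: [0, 0, 5, 0, 0, 0, 0.1, 0, 0, 10, 0, 0, 0, 0.1, 0, -2, 14, 0, 0, -8.5, 0.1, 1, -5, 14, 0, 0, -17, 0.1, 2, -8, 14, 0, 0, -25.5, 0.1, 3, -11, 14, 0, 0, -34, 0.1, 4, -14, 14, 0, 0, -42.5, 0.1, 5, -17, 14, 0, 0, -51, 0.1]

```text
time_s: 33.75
eef_pos: [587.0, 130.4, 173.6]
tcp_rot: [0.0, 0.978, 0.21, -0.0]
contact_force: [0.7, -0.5, -3.2]
gripper_width: 22.2
grip_force: 20.0
```

Request:
step_arm:
  targets: [1, -1, -2, 0, 0, -8.5, 0.1, 1, -2, -4, 0, 0, -17, 0.1, 1, -2, -6, 0, 0, -22.2, 0.1, 1, -2, -8.5, 0, 0, -22.2, 0.1, 1, -2, -8.5, 0, 0, -22.2, 0.1, 1, -2, -8.5, 0, 0, -22.2, 0.1, 1, -2, -8.5, 0, 0, -22.2, 0.1]

```text
time_s: 34.45
eef_pos: [597.8, 111.9, 89.9]
tcp_rot: [-0.0, 1.0, 0.021, 0.001]
contact_force: [0.1, -0.5, -2.7]
gripper_width: 22.1
grip_force: 20.0
```

```bash
python3 held.py tee B 34.8 2.7 w11.png;python3 ch.py 130 275 110 440
```

```text
tcp [597.8 111.9  89.9] tool y -87.57
held [600.6 110.2] yaw 2.7 cost 0.0 off [ 2.7 -1.7]
tray B handle [440.7  99.2] yaw 2.75 t 4.9 cost 0.31
tee [598.6 106.8]
triangle [690.5 111.2]
130 .........................................dddd.........................ddd.....................................
134 ...........................................dddd.......................ddd.....................................
138 ..............................................dddd....................ddd.....................................
142 ................................................dddd..................ddd.....................................
146 ..................................................dddd................ddd.....................................
150 ....................................................dddd..............ddd.....................................
154 .......................................................dddd...........ddd.....................................
158 .........................................................dddd.........ddd..................................
[... 2638 characters left out ...]
..........
254 .......................ddddddddd..............dd...............dd.............................................
258 ..............................................dd...............ddd............................................
262 .............................................ddd...............ddd........................d.ddddddddddddddddd.
266 .............................................ddd...............ddd............................................
270 .............................................ddd...............dddd...........................................
274 ............................................dddd...............dddd...........................................
```

```bash
python3 - <<'E'
from h import *
im=cv2.medianBlur(cv2.imread("pics/w11.png")[:,:,::-1],3).astype(int); d=im.sum(2)<250
print(np.where(d[160:215,270])[0]+160,np.where(d[203,200:360])[0]+200)
c=cam("wrist"); print(ray([(282,188.5),(282,197),(221,203),(344,203),(229,203),(335,203)],c,40).round(1))
E
```

```text
[188 189 190 191 192 193 194 195 196] [221 222 223 224 225 226 227 228 229 333 334 335 336 337 338 339 340 341]
[[633.7 108.2  40. ]
 [627.7 107.9  40. ]
 [621.4 151.2  40. ]
 [625.2  63.5  40. ]
 [621.7 145.5  40. ]
 [624.9  69.9  40. ]]
```

Request:
step_arm:
  targets: [-0.17, -0.32, 0, 0, 0, 0.2, 0.1, -0.17, -0.32, -0.6, 0, 0, 0.2, 0.1, -0.17, -0.32, -1.2, 0, 0, 0.2, 0.1, -0.17, -0.32, -1.8, 0, 0, 0.2, 0.1, -0.17, -0.32, -2.3, 0, 0, 0.2, 0.1, -0.17, -0.32, -2.8, 0, 0, 0.2, 0.1, -0.17, -0.32, -2.8, 0, 0, 0.2, 0.1, -0.17, -0.32, -2.8, 0, 0, 0.2, 0.1]

```text
time_s: 35.4
eef_pos: [602.1, 108.8, 66.4]
tcp_rot: [-0.0, 1.0, 0.023, 0.007]
contact_force: [0.9, -4.7, 41.2]
gripper_width: 22.3
grip_force: 41.4
```

Request:
step_arm:
  targets: [0, 0, 1, 0, 0, 0, 0.1, 0, 0, 2, 0, 0, 0, 0.1, 0, 0, 2.2, 0, 0, 0, 0.1, 0, 0, 2.2, 0, 0, 0, 0.1]

```text
time_s: 35.8
eef_pos: [595.0, 108.6, 82.2]
tcp_rot: [0.0, 1.0, 0.023, -0.0]
contact_force: [0.1, 0.1, -3.3]
gripper_width: 22.0
grip_force: 33.7
```

```bash
python3 held.py tee B 34.8 2.7 w12.png;python3 ch.py 174 250 110 440
```

```text
tcp [595.  108.6  82.2] tool y -87.39
held [597.2 107.2] yaw 2.7 cost 0.111 off [ 2.2 -1.3]
tray B handle [443.4 100.3] yaw 2.59 t 4.8 cost 0.313
tee [601.2 107.4]
triangle [693.1 111.5]
174 ..............................................................................................................
178 ..............................................................................................................
182 ...................................dddddddddddddddddddddddddddddddddddddddddd.................................
186 ...................................dddddddddddddddddddddddddddddddddddddddddd.................................
190 ...................................ddd....................................ddd.................................
194 ...................................ddd....................................ddd.................................
198 ...................................ddd....................................ddd.................................
202 ...................................ddd....................................ddd...........................
[... 571 characters left out ...]
..........
226 ....................................########################################d.................................
230 ...................................#########################################d.................................
234 ...................................###############...........###############d.................................
238 ...................................##############.............##############..................................
242 ....................................###########dd.............dd############..................................
246 ....................................######.....dd.............ddd....######...................................
```

View pics/w12.png

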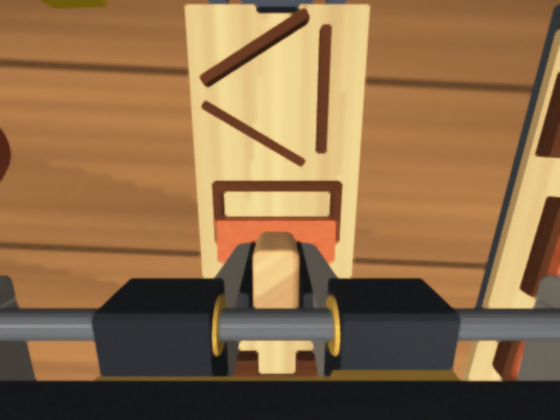

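```bash
cat > tee2.py <<'E'
import sys; from h import *
from st import SH
from scipy.optimize import minimize
s=bot.sense(); c=cam("wrist"); e=np.array(s["eef_pos"]); q=s["tcp_rot"]; print(e.round(1),"tool y",round(float(np.degrees(2*np.arctan2(q[2],q[1])))-90,2))
im=cv2.medianBlur(c[0],3).astype(float)+1; red=((im[...,0]>120)&(im[...,1]/im[...,0]<.58)).astype(np.uint8); d=im.sum(2)<250
u=277
sub=red.copy(); sub[:170]=0; sub[232:]=0; sub[:,:190]=0; sub[:,370:]=0
rows=np.where(sub.sum(1)>60)[0]; top=rows[0]; L=[np.where(sub[r])[0][[0,-1]] for r in range(top+3,top+12)]; print("foot top row",top,"edges",np.mean(L,0))
w=np.where(d[150:top,270])[0]+150; print("wall rows",w[0],w[-1]); wr=(w[-1]+top)//2
ww=np.where(d[wr,190:370])[0]+190; print("wall edges row",wr,ww[0],ww[-1])
print("wall inner-top x",ray([(270,w[-1]+.5)],c,40)[0].round(1),"outer L,R",ray([(ww[0]-.5,wr),(ww[-1]+.5,wr)],c,40)[:,:2].round(1).tolist())
for dz in (-2,0,2,4,6,8,10):
    z=e[2]-34.8+dz+16; P=ray([np.array([np.mean(L,0)[0]-.5,top+7]),np.array([np.mean(L,0)[1]+.5,top+7]),(277,top-.5)],c,z)
    print(dz,"width",np.linalg.norm(P[0]-P[1]).round(1),"origin x",(P[2,0]-26).round(1),"front mid y",((P[0,1]+P[1,1])/2).round(1))
E
python3 tee2.py
```

```text
[594.7 108.5  81.7] tool y -87.38
foot top row 218 edges [215.88888889 336.        ]
wall rows 181 189
wall edges row 203 214 340
wall inner-top x [630.6 113.1  40. ] outer L,R [[619.5, 151.3], [623.5, 64.5]]
-2 width 75.7 origin x 590.8 front mid y 108.2
0 width 74.8 origin x 591.3 front mid y 108.2
2 width 74.0 origin x 591.8 front mid y 108.2
4 width 73.1 origin x 592.4 front mid y 108.3
6 width 72.3 origin x 592.9 front mid y 108.3
8 width 71.4 origin x 593.4 front mid y 108.3
10 width 70.6 origin x 593.9 front mid y 108.3
```

Request:
step_arm:
  targets: [0.9, -0.03, 0, 0, 0, 0, 0.1, 0.9, -0.03, 0, 0, 0, 0, 0.1, 0.9, -0.03, -0.3, 0, 0, 0, 0.1, 0.9, -0.03, -0.3, 0, 0, 0, 0.1]
  grip_force: 30

```text
time_s: 36.35
eef_pos: [603.9, 108.1, 78.9]
tcp_rot: [0.0, 1.0, 0.023, -0.001]
contact_force: [0.3, 0.4, -3.4]
gripper_width: 21.9
grip_force: 43.5
```

```bash
python3 tee2.py
```

```text
[603.9 108.1  78.9] tool y -87.39
foot top row 218 edges [215. 336.]
wall rows 154 203
wall edges row 210 212 339
wall inner-top x [630.8 112.3  40. ] outer L,R [[624.5, 151.8], [628.5, 65.0]]
-2 width 76.2 origin x 600.0 front mid y 108.1
0 width 75.4 origin x 600.6 front mid y 108.1
2 width 74.5 origin x 601.1 front mid y 108.2
4 width 73.7 origin x 601.6 front mid y 108.2
6 width 72.8 origin x 602.1 front mid y 108.2
8 width 72.0 origin x 602.7 front mid y 108.2
10 width 71.1 origin x 603.2 front mid y 108.3
```

Request:
step_arm:
  targets: [0, 0, -0.4, 0, 0, 0, 0.1, 0, 0, -0.8, 0, 0, 0, 0.1, 0, 0, -1.2, 0, 0, 0, 0.1, 0, 0, -1.5, 0, 0, 0, 0.1, 0, 0, -1.5, 0, 0, 0, 0.1, 0, 0, -1.5, 0, 0, 0, 0.1]

```text
time_s: 37.0
eef_pos: [604.3, 108.2, 64.5]
tcp_rot: [0.0, 1.0, 0.023, -0.0]
contact_force: [-0.4, -0.3, -2.8]
gripper_width: 21.7
grip_force: 43.5
```

Request:
step_arm:
  targets: [0, 0, -0.2, 0, 0, 0, 0.1, 0, 0, -0.4, 0, 0, 0, 0.1, 0, 0, -0.5, 0, 0, 0, 0.1, 0, 0, -0.5, 0, 0, 0, 0.1]

```text
time_s: 37.4
eef_pos: [604.2, 108.2, 59.4]
tcp_rot: [0.0, 1.0, 0.023, -0.0]
contact_force: [-0.1, 0.6, -2.6]
gripper_width: 21.8
grip_force: 43.5
```

Request:
step_arm:
  targets: [0, 0, -0.15, 0, 0, 0, 0.1, 0, 0, -0.3, 0, 0, 0, 0.1, 0, 0, -0.3, 0, 0, 0, 0.1]

```text
time_s: 37.7
eef_pos: [605.1, 108.3, 57.3]
tcp_rot: [-0.0, 1.0, 0.023, 0.001]
contact_force: [-0.4, -0.7, 3.5]
gripper_width: 21.7
grip_force: 43.6
```

Request:
step_arm:
  targets: [0, 0, 0.1, 0, 0, 0, 0.45, 0, 0, 0.1, 0, 0, 0, 0.45, 0, 0, 0.1, 0, 0, 0, 0.45, 0, 0, 5, 0, 0, 0, 0.45, 0, 0, 10, 0, 0, 8, 0.5, -2, 4, 14, 0, 0, 16, 0.5, -4, 8, 14, 0, 0, 24, 0.5, -6, 11, 14, 0, 0, 32, 0.5]

```text
time_s: 38.5
eef_pos: [544.8, 220.2, 198.8]
tcp_rot: [-0.0, 0.954, 0.3, 0.002]
contact_force: [-0.1, 1.0, 0.0]
gripper_width: 46.2
grip_force: 0.0
```

Request:
step_arm:
  targets: [-1, 2, 0, 0, 0, 8.5, 0.5, -2, 5, 0, 0, 0, 17, 0.5, -4, 8, 0, 0, 0, 25.5, 0.5, -5, 10, 0, 0, 0, 34, 0.5, -6, 12, 0, 0, 0, 42.5, 0.5, -7, 14, 0, 0, 0, 51, 0.5, -8, 15, 0, 0, 0, 59.5, 0.5, -8.5, 16, 0, 0, 0, 68, 0.5]

```text
time_s: 39.3
eef_pos: [458.4, 378.9, 196.4]
tcp_rot: [-0.0, 0.622, 0.783, -0.0]
contact_force: [0.2, 0.2, -0.4]
gripper_width: 46.4
grip_force: 0.0
```

Request:
step_arm:
  targets: [0, 0, 0, 0, 0, 8.6, 0.5, 0, 0, 0, 0, 0, 8.6, 0.5, 0, 0, 0, 0, 0, 8.6, 0.5]

```text
time_s: 39.6
eef_pos: [459.3, 378.1, 196.5]
tcp_rot: [-0.0, 0.567, 0.824, -0.0]
contact_force: [-0.1, -0.3, -0.7]
gripper_width: 46.0
grip_force: 0.0
```

```bash
python3 st.py wrist triangle w13.png
```

```text
[459.3 378.1 196.5] tool y deg 20.95
triangle 0.94 [285.0, 178.0] rgb [235. 154.  98.] 2412 [461.8 406.3] 291.0 0.065
```

Request:
step_arm:
  targets: [0.2, 2.9, -5, 0, 0, 0, 0.5, 0.2, 2.9, -10, 0, 0, 0, 0.5, 0.2, 2.9, -14, 0, 0, 0, 0.5, 0.2, 2.9, -16.3, 0, 0, 0, 0.5, 0.2, 2.9, -16.3, 0, 0, 0, 0.5, 0.2, 2.9, -16.3, 0, 0, 0, 0.1, 0.2, 2.9, -16.3, 0, 0, 0, 0.1, 0.2, 2.9, -16.3, 0, 0, 0, 0.1]
  grip_force: 30

```text
time_s: 40.5
eef_pos: [462.1, 407.7, 34.9]
tcp_rot: [0.0, 0.565, 0.825, 0.001]
contact_force: [-0.1, 0.2, 0.5]
gripper_width: 24.0
grip_force: 0.0
```

Request:
step_arm:
  targets: [0, 0, 0, 0, 0, 0, 0.1, 0, 0, 0, 0, 0, 0, 0.1]

```text
time_s: 40.7
eef_pos: [462.0, 407.7, 34.8]
tcp_rot: [0.0, 0.565, 0.825, 0.001]
contact_force: [-0.3, -1.1, 6.3]
gripper_width: 21.9
grip_force: 30.0
```

Request:
step_arm:
  targets: [0, 0, 5, 0, 0, 0, 0.1, 0, 0, 10, 0, 0, 0, 0.1, 2, -2, 14, 0, 0, -8, 0.1, 5, -6, 14, 0, 0, -16, 0.1, 8, -10, 14, 0, 0, -24, 0.1, 11, -14, 14, 0, 0, -32, 0.1, 14, -18, 14, 0, 0, -40, 0.1, 17, -22, 14, 0, 0, -48.3, 0.1]

```text
time_s: 41.5
eef_pos: [632.0, 185.4, 173.7]
tcp_rot: [-0.0, 0.855, 0.519, -0.0]
contact_force: [0.0, 1.2, -2.2]
gripper_width: 21.7
grip_force: 30.0
```

Request:
step_arm:
  targets: [3, -4, 0, 0, 0, 0, 0.1, 6.2, -7.6, 0, 0, 0, 0, 0.1, 6.2, -7.6, -4, 0, 0, 0, 0.1, 6.2, -7.6, -8, 0, 0, 0, 0.1, 6.2, -7.6, -8, 0, 0, 0, 0.1, 6.2, -7.6, -8, 0, 0, 0, 0.1, 6.2, -7.6, -8, 0, 0, 0, 0.1]

```text
time_s: 42.2
eef_pos: [694.6, 111.8, 96.0]
tcp_rot: [0.001, 0.853, 0.522, 0.001]
contact_force: [0.7, 0.5, -1.5]
gripper_width: 21.8
grip_force: 30.0
```

```bash
sed -i 's/"oblong":270}/"oblong":270,"triangle":270}/' held.py; python3 held.py triangle B 34.8 242.7 w14.png;python3 ch.py 110 280 80 470
```

```text
tcp [694.6 111.8  96. ] tool y -27.06
held [693.2 112.3] yaw 242.7 cost 0.227 off [-1.4  0.5]
tray B handle [447.6 108.8] yaw -0.11 t 5.0 cost 0.275
tee [605.6 108.5]
triangle [697.6 108.3]
110 ..................................................................................................................................
114 .....................................................d............................................................................
118 ......................................................d...........................................................................
122 ..................................................................................................................................
126 ..................................................................................................................................
130 ........................................................d.........................................................................
134 .........................................................d......................................
[... 4194 characters left out ...]
.........................
262 ......................#################ddddd............dd...............ddd.......#..............................................
266 .......................#################ddddd..........ddd...............ddd......................................................
270 .......................d#################ddddd.........ddd...............ddd......................................................
274 .....................dddd#######o..#######dddd.........ddd...............dddd.....................................................
278 .....dd............ddddddd#####...d.###ddddddddd......dddd...............dddd.......ddddddddddddddddddddddddddddd.................
```

```bash
sed -i 's/"disc":68,/"disc":68,"triangle":78,/' held.py
cat > tri.py <<'E'
from h import *
import tray
from st import SH
from scipy.optimize import minimize
c=cam("wrist"); im=cv2.medianBlur(c[0],3).astype(float)+1
red=((im[...,0]>120)&(im[...,1]/im[...,0]<.58)); red=cv2.dilate(red.astype(np.uint8),np.ones((3,3)))
dark=(im.sum(2)<270).astype(np.uint8)
valid=(red==0); valid[236:]=0; valid[:, :215]=0
th,yaw=4.6,np.radians(2.7)
def rend(p,end=-4):
    o=np.zeros(dark.shape,np.uint8); P=SH["triangle"]; ca,sa=np.cos(yaw),np.sin(yaw)
    for i in range(3):
        A,B=P[i],P[(i+1)%3]; u=(B-A)/84; n=np.array([u[1],-u[0]]); 
        q=np.array([A+n*2.5-u*end,B+n*2.5+u*end,B+n*(2.5+th)+u*end,A+n*(2.5+th)-u*end])@np.array([[ca,sa],[-sa,ca]])+p
        cv2.fillConvexPoly(o,cv2.convexHull(np.round(np.vstack([proj(np.c_[q,np.full(4,z)],c) for z in(28,40)])*16).astype(np.int32)),1,shift=4)
    return o
x0=np.array([694,111.6]); roi=cv2.dilate(rend(x0),np.ones((13,13)))>0
for end in(-8,-4,0):
    f=lambda p:((rend(p,end)!=dark)&valid&roi).sum()/ (dark[valid&roi].sum()+1)
    r=minimize(f,x0,method="Nelder-Mead",options=dict(initial_simplex=x0+np.array([[0,0],[4,0],[0,4.]])))
    print(end,"nest",r.x.round(1),round(r.fun,3))
E
python3 held.py triangle B 34.8 242.7 | head -2; python3 tri.py
```

```text
tcp [694.7 111.9  96.2] tool y -27.06
held [693.4 112.4] yaw 242.7 cost 0.007 off [-1.3  0.5]
-8 nest [694.3 112.7] 0.184
-4 nest [693.8 112.3] 0.209
0 nest [694.3 112.3] 0.384
```

Request:
step_arm:
  targets: [0.07, 0, -0.7, 0, 0, -0.2, 0.1, 0.07, 0, -1.4, 0, 0, -0.2, 0.1, 0.07, 0, -2, 0, 0, -0.2, 0.1, 0.07, 0, -2, 0, 0, -0.2, 0.1, 0.07, 0, -2, 0, 0, -0.2, 0.1]

```text
time_s: 42.9
eef_pos: [693.8, 111.2, 73.0]
tcp_rot: [-0.0, 0.854, 0.52, -0.0]
contact_force: [1.4, -0.3, -2.7]
gripper_width: 21.6
grip_force: 30.0
```

```bash
python3 held.py triangle B 34.8 242.7 | head -2; python3 tri.py
```

```text
tcp [693.8 111.2  73. ] tool y -27.29
held [692.2 111.4] yaw 242.7 cost 0.002 off [-1.6  0.2]
-8 nest [694.1 112.2] 0.129
-4 nest [694.  112.2] 0.132
0 nest [694.2 112.4] 0.246
```

Request:
step_arm:
  targets: [0.1, 0.05, 0.5, 0, 0, 0, 0.1, 0.18, 0.08, 0.5, 0, 0, 0, 0.1, 0.18, 0.08, 0, 0, 0, 0, 0.1, 0.18, 0.08, -0.4, 0, 0, 0, 0.1, 0.18, 0.08, -0.8, 0, 0, 0, 0.1, 0.18, 0.08, -0.8, 0, 0, 0, 0.1]

```text
time_s: 43.6
eef_pos: [695.2, 111.9, 64.5]
tcp_rot: [-0.0, 0.854, 0.52, -0.001]
contact_force: [-0.3, 0.1, -1.6]
gripper_width: 21.6
grip_force: 30.0
```

Bottom at ~30 mm with no contact, so it is inside the nest; lower the rest.

Request:
step_arm:
  targets: [0, 0, -0.15, 0, 0, 0, 0.1, 0, 0, -0.3, 0, 0, 0, 0.1, 0, 0, -0.3, 0, 0, 0, 0.1]

```text
time_s: 43.9
eef_pos: [696.2, 112.1, 62.9]
tcp_rot: [0.0, 0.854, 0.52, 0.0]
contact_force: [0.4, 0.4, -0.8]
gripper_width: 21.7
grip_force: 30.0
```

Request:
step_arm:
  targets: [0, 0, 0.1, 0, 0, 0, 0.45, 0, 0, 0.1, 0, 0, 0, 0.45, 0, 0, 0.1, 0, 0, 0, 0.45, 0, 0, 5, 0, 0, 0, 0.45, 0, 0, 10, 0, 0, 0, 0.5, -3, -3, 14, 0, 0, 8, 0.5, -6, -6, 16, 0, 0, 16, 0.5, -9, -9, 16, 0, 0, 25, 0.5]

```text
time_s: 44.7
eef_pos: [607.0, 21.6, 226.4]
tcp_rot: [0.002, 0.721, 0.693, 0.002]
contact_force: [0.6, -1.6, -0.5]
gripper_width: 45.8
grip_force: 0.0
```

Request:
step_arm:
  targets: [0, 0, 0, 0, 0, 0, 0.5, 0, 0, 0, 0, 0, 0, 0.5]

```text
time_s: 44.9
eef_pos: [605.8, 21.5, 223.2]
tcp_rot: [0.0, 0.725, 0.689, 0.001]
contact_force: [0.7, -0.4, -0.1]
gripper_width: 45.9
grip_force: 0.0
```

```bash
python3 st.py wrist tee,triangle w15.png 28; python3 gold.py A; python3 gold.py B
```

```text
[605.8  21.5 223.2] tool y deg -2.88
tee 0.62 [270.0, 123.0] rgb [225. 143.  90.] 2507 [599.7 107.7] 1.8 0.125
triangle 0.77 [354.0, 116.0] rgb [211. 134.  85.] 3142 [695.  111.1] 242.7 0.11
triangle 0.47 [242.0, 112.0] rgb [193. 162. 111.] 26690 [571.1 140.1] 351.7 0.93
[341.7361527   84.15312723] 17 343.0 83.70588235294117
[249.84317437  80.17586683] 14 249.5 79.71428571428571
```

Request:
step_arm:
  targets: [-2, -24, 0, 0, 0, 0, 0.5, -2, -24, 0, 0, 0, 0, 0.5, -2, -24, 0, 0, 0, 0, 0.5, -2, -24, 0, 0, 0, 0, 0.5, -2, -24, 0, 0, 0, 0, 0.5, -2, -24, 0, 0, 0, 0, 0.5, -2, -24, 0, 0, 0, 0, 0.5]

```text
time_s: 45.85
eef_pos: [586.1, -218.2, 221.9]
tcp_rot: [-0.001, 0.724, 0.69, 0.0]
contact_force: [-0.5, -0.4, 0.1]
gripper_width: 45.4
grip_force: 0.0
```

```bash
python3 st.py wrist disc,square,oblong w16.png 28; python3 tray.py A; python3 - <<'E'
import cv2,numpy as np
a,b=cv2.imread("pics/w15.png"),cv2.imread("pics/w16.png")
v=np.hstack([a[:260],b[:260]]); cv2.imwrite("pics/fin.png",cv2.resize(v,(800,186)) if 0 else cv2.resize(np.vstack([a[:260],b[:260]]),(640,594)))
E
```

```text
[ 586.1 -218.2  221.9] tool y deg -2.81
disc 0.66 [195.0, 116.0] rgb [213. 136.  86.] 3006 [ 501.2 -119.3] 82.2 0.164
square 0.92 [278.0, 114.0] rgb [229. 143.  90.] 3020 [ 593.5 -124.3] 88.6 0.07
oblong 0.9 [40.0, 172.0] rgb [ 31.  80. 184.] 3561 [ 332.6 -176.4] 122.2 0.552
oblong 0.89 [369.0, 110.0] rgb [211. 130.  81.] 3975 [ 687.5 -125. ] 179.0 0.083
[ 586.2 -216.4  222.4] tool y deg -2.6
tray A handle [ 436.8 -120.3] yaw -1.24 t 4.3 cost 0.489
disc [ 502.8 -121.7]
square [ 594.8 -123.7]
oblong [ 686.8 -125.7]
```

View pics/fin.png

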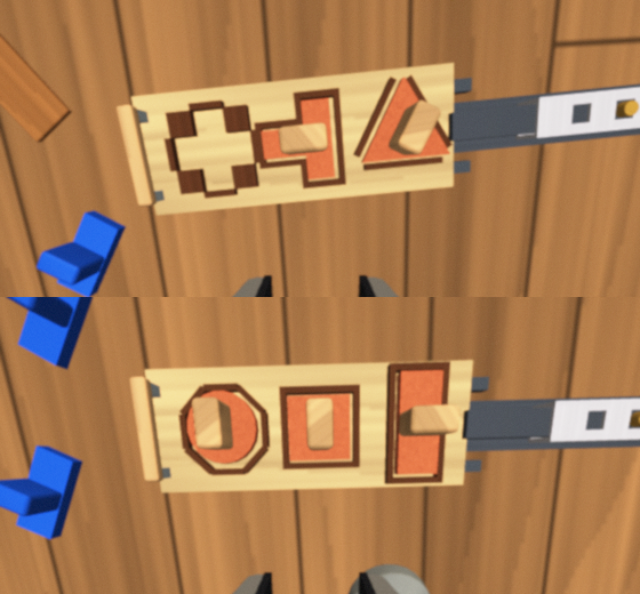

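```bash
python3 - <<'E'
from st import *
c=cam("wrist"); m=[r for r in trace("disc","wrist") if r["score"]>.3][0]["mask"]
for z in (20,24,28,32,36,40): print(z,fit("disc",c,m,z))
E
python3 ch.py 78 172 140 245 | sed 's/^/ /'
```

```text
20 (array([ 499.6, -118.9]), 84.0, 0.092)
24 (array([ 500.9, -119.1]), 83.7, 0.118)
28 (array([ 501.3, -119.5]), 83.8, 0.147)
32 (array([ 501.9, -120. ]), 84.2, 0.174)
36 (array([ 502. , -120.4]), 86.7, 0.201)
40 (array([ 502.9, -120.8]), 87.8, 0.225)
 78 ...................dddd............
 82 ............dddd###dddddd..........
 86 ...........dd#########...d.........
 90 .................#######..d........
 94 .........d.........#######.dd......
 98 ........d#...........######..d.....
 102 .......dd#...........#######..d....
 106 .......d##...........#######..dd...
 110 .......d##...........########.dd...
 114 .......d##o..........#######o.dd...
 118 .......d##o..........########..d...
 122 .......dd##..........o######o..d...
 126 .......dd##...........#######..d...
 130 .......ddd#...........######...d...
 134 ........dd.##.....o########...dd...
 138 .........dd.##############...dd....
 142 ..........ddd.o#########....dd.....
 146 ............dd............dd.......
 150 .............ddd.........dd........
 154 ...............ddddddddddd.........
 158 ...................................
 162 ...................................
 166 ...................................
 170 ...................................
```

```bash
python3 - <<'E'
from st import *
c=cam("wrist"); im=cv2.medianBlur(c[0],3).astype(float)+1
red=((im[...,0]>110)&(im[...,1]/im[...,0]<.6)); red[:,:150]=0; red[:,240:]=0; red[:60]=0; red[180:]=0
y,x=np.where(red); print("red ext",x.min(),x.max(),y.min(),y.max())
pts=np.c_[x,y].astype(np.int32); h=cv2.convexHull(pts); print("ellipse",cv2.fitEllipse(h),cv2.minEnclosingCircle(h))
for nm,ctr in(("disc",(500.3,-120.8)),):
  for z in(28,44):
    P=proj(np.c_[SH["disc"]+ctr,np.full(48,z)],c); print(z,P.min(0).round(1),P.max(0).round(1))
  for rr,z in((35.5,40),(35.5,28),(40,40)):
    P=proj(np.c_[SH["disc"]/33*rr+ctr,np.full(48,z)],c); print("wall",rr,z,P.min(0).round(1),P.max(0).round(1))
red2=((im[...,0]>110)&(im[...,1]/im[...,0]<.6)); red2[:,:240]=0; red2[:,320:]=0; red2[:60]=0; red2[180:]=0
y,x=np.where(red2); print("square ext",x.min(),x.max(),y.min(),y.max())
P=proj(np.c_[SH["square"]+(592.4,-123),np.full(4,44)],c); print(P.round(1).tolist())
E
```

```text
red ext 159 231 78 154
ellipse ((195.26783752441406, 116.21055603027344), (73.04322814941406, 78.82678985595703), 161.6683349609375) ((196.22882080078125, 116.86723327636719), 39.96296310424805)
28 [166.5  86.2] [225.1 147.6]
44 [161.2  83.5] [222.7 148. ]
wall 35.5 40 [160.2  81.7] [225.6 150.2]
wall 35.5 28 [164.2  83.7] [227.3 149.8]
wall 40 40 [156.1  77.1] [229.7 154.3]
square ext 246 313 80 149
[[252.4, 143.6], [305.2, 141.2], [304.0, 84.2], [248.8, 86.9]]
```

```bash
cat > tilt.py <<'E'
from st import *
def go(name,c,m,x0,hold=None):
    im=c[0].astype(float); wood=cv2.medianBlur(((im[...,1]/(im[...,0]+1)>.62)&m).astype(np.uint8),3); M=m.astype(np.uint8)+wood*m
    def rend(p):
        Rm=(R.from_rotvec([p[3],p[4],0])*R.from_rotvec([0,0,p[2]])).as_matrix(); out=np.zeros(M.shape,np.uint8)
        low=(np.c_[SH[name],np.zeros(len(SH[name]))]@Rm.T)[:,2].min()
        for v,poly,zs in((1,SH[name],(0,16)),(2,BL,(16,62))):
            h=[np.c_[poly,np.full(len(poly),z)]@Rm.T+[p[0],p[1],28-low] for z in zs]
            lo,hi=[proj(a,c) for a in h]
            for k in range(len(poly)):
                j=(k+1)%len(poly); cv2.fillConvexPoly(out,np.round(np.array([lo[k],lo[j],hi[j],hi[k]])*16).astype(np.int32),v,shift=4)
            cv2.fillPoly(out,[np.round(hi*16).astype(np.int32)],v,shift=4)
        return out
    cost=lambda p:(rend(p)!=M).sum()/((rend(p)|M)>0).sum()+(9 if abs(p[3])>.3 or abs(p[4])>.3 else 0)
    D=np.diag([4,4,.15,.12,.12])
    best=None
    for t in((0,0),(.15,0),(-.15,0),(0,.15),(0,-.15)):
        x=np.r_[x0,t]; r=minimize(cost,x,method="Nelder-Mead",options=dict(initial_simplex=np.vstack([x,x+D]),maxiter=300))
        if best is None or r.fun<best.fun: best=r
    print(name,best.x[:2].round(1),np.degrees(best.x[2:]).round(1),round(best.fun,3))
if __name__=="__main__":
    c=cam("wrist")
    for n,x0 in(("disc",(500.5,-120,1.46)),("square",(593,-124,1.55)),("oblong",(687,-125,3.12))):
        for r in trace(n,"wrist"):
            if r["score"]>.4 and c[0][r["mask"]].mean(0)[0]>150: go(n,c,r["mask"],x0); break
E
python3 tilt.py
```

```text
disc [ 500.9 -118.9] [86.5  1.2  3.5] 0.131
square [ 592.9 -124.5] [88.7  0.7  0.6] 0.095
oblong [ 688.2 -125.7] [ 1.792e+02  1.000e-01 -3.400e+00] 0.087
```

Request:
step_arm:
  targets: [0, 24, 0, 0, 0, 0, 0.5, 0, 24, 0, 0, 0, 0, 0.5, 0, 24, 0, 0, 0, 0, 0.5, 0, 24, 0, 0, 0, 0, 0.5, 0, 24, 0, 0, 0, 0, 0.5, 0, 24, 0, 0, 0, 0, 0.5, 0, 24, 0, 0, 0, 0, 0.5]

```text
time_s: 47.2
eef_pos: [585.9, 22.6, 222.7]
tcp_rot: [0.0, 0.723, 0.691, -0.0]
contact_force: [0.5, -0.4, 0.5]
gripper_width: 45.9
grip_force: 0.0
```

```bash
python3 - <<'E'
from tilt import *
s=bot.sense(); print(s["eef_pos"])
c=cam("wrist")
for n,x0 in(("tee",(600,108,.047)),("triangle",(694,112,4.236))):
    for r in trace(n,"wrist"):
        if r["score"]>.4 and c[0][r["mask"]].mean(0)[0]>150 and r["mask"].sum()<6000: go(n,c,r["mask"],x0); break
c=cam("top")
for q in "bowl slip_cup pot".split(): print(q,[(round(float(r["score"]),2),np.round(r["at"]).tolist()) for r in place_of(q,"top")[:1]])
E
python3 tray.py B
```

```text
[585.88076291  22.58066734 222.65219022]
tee [600.1 107.8] [2.9 0.9 0.7] 0.123
triangle [695.9 110.8] [242.8  -1.   -2.3] 0.126
bowl [(0.83, [171.0, 174.0])]
slip_cup [(0.91, [448.0, 190.0])]
pot [(0.61, [407.0, 173.0])]
[585.9  21.  222.5] tool y deg -2.79
tray B handle [443.6 100.9] yaw 2.44 t 4.4 cost 0.724
tee [601.4 107.7]
triangle [693.4 111.6]
```

Request:
step_arm:
  targets: [-8, -21, 0, 0, 0, 0, 0.5, -8, -21, 0, 0, 0, 0, 0.5, -8, -21, 0, 0, 0, 0, 0.5, -8, -21, 0, 0, 0, 0, 0.5, -8, -21, 0, 0, 0, 0, 0.5, -8, -21, 0, 0, 0, 0, 0.5, -8, -21, 0, 0, 0, 0, 0.5]

```text
time_s: 48.3
eef_pos: [505.8, -188.3, 222.6]
tcp_rot: [-0.0, 0.724, 0.69, 0.0]
contact_force: [1.2, 0.8, -0.0]
gripper_width: 45.9
grip_force: 0.0
```

```bash
python3 - <<'E'
from tilt import *
c=cam("wrist")
for n,x0 in(("disc",(500.5,-120,1.46)),("square",(593,-124,1.55))):
    for r in trace(n,"wrist"):
        if r["score"]>.4 and c[0][r["mask"]].mean(0)[0]>150 and r["mask"].sum()<6000: go(n,c,r["mask"],x0); break
E
python3 tray.py A disc; python3 gold.py A; python3 gold.py B
```

```text
disc [ 502.2 -119.2] [87.3 -0.2  0.3] 0.117
square [ 594.1 -124. ] [89.5 -0.1 -2.1] 0.107
[ 506.3 -187.   222.6] tool y deg -2.64
tray A handle [ 437.1 -121.4] yaw 0.02 t 4.2 cost 0.292
disc [ 503.1 -121.3]
square [ 595.1 -121.3]
oblong [ 687.1 -121.3]
[341.7361527   84.15312723] 15 342.06666666666666 83.66666666666667
[249.84317437  80.17586683] 14 249.5 79.71428571428571
```

The disc is level and inside its nest, both brass buttons show in their holes, and the gripper is clear of everything. Handing in.

```bash
python3 -c "
from plant import bot
print(bot.finish_job())"
```

```text
the job is handed in; nothing more can be done
None
```

I locked both trays at the next hole and seated, let go of and checked (by camera) all five stamps on the bench: disc, square, oblong, tee and triangle; there was no cross. The tee jammed on a nest wall at about 41 N on the first try and seated on the second, the bowl, cup and pot stayed where they were, and the job was handed in at about 48 s with no verdict returned.

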